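# Ready a sample and its clicked-on lamp for the inspection camera

### The job

Get the orange sample ready for the camera: turn the carousel's clear cover by its yellow post until the cover's opening is centred over the orange sample. Pick up the inspection lamp and switch it on by pushing its red tail button against the steel stop block until it clicks and stays in (press firmly but do not ram it), then lay the lamp in the blue cradle, lens end towards the carousel. Leave the two jars and the lens tube alone.

Things in the scene. Friction and masses are not known exactly. Their poses are not given: they have to be found in the camera images.
- lamp: The inspection lamp: lies on the bench, 30 mm square in section and 125 mm long without its button. Two black 30 mm cubes form the ends; between them a grey barrel of 24 x 24 mm section, 65 mm long, by which to grip it. Mass about 0.16 kg. Origin at the very centre of the lamp (middle of the barrel, 15 mm above whatever it lies on). +x points to the lens end (pale yellow lens face at +62.5 mm); the red tail button is at the -x end and points along -x.
- lens (a point): Centre of the lamp's lens face, 62.5 mm from the lamp's origin along its +x.
- lamp_button (a joint): Travel of the lamp's red tail button, m: 0 = out (off), 0.008 = latched in (on). It does not move until pushed with about 9 N; the force it takes then falls off to nothing at 6.5 mm, where it clicks, snaps in to 8 mm by itself and stays; let go before that, it springs back out. Pushing on after the click meets a hard stop.
- block: The steel stop block, fixed to the bench: 50 mm (its x) by 90 mm (its y) by 66 mm high, upright flat faces, any of which serves; it stands on a dark 70 x 110 x 6 mm foot plate. Origin at the centre of its underside, on the bench, z up. Its -x face looks roughly towards the robot.
- cradle: Blue cradle, fixed to the bench: a 150 x 50 x 6 mm foot with two saddles centred 50 mm either side of its origin along x, each 40 mm long, flat seat 25 mm above the bench between rails 38 mm apart and 10 mm high. The fingers fit in the 60 mm gap between the saddles. Origin: centre of its underside; +x points to the carousel. A lamp lying in it has its centre 40 mm above the bench, over the origin.
- carousel: The round sample carousel, fixed to the bench: a white dish of 140 mm diameter and 28 mm height with four compartments; three hold a sample, one is empty. Origin at the centre of its underside, z up. It carries the clear cover.
- cover (a joint): Angle of the clear cover on the carousel, rad, counter-clockwise from above; at 0 the opening points along the carousel's +x. It turns from -3.4 to 3.4 and stays where it is left (stiff: about 0.08 N m). The cover is a 140 mm clear disc, 4 mm thick, top 32.5 mm above the bench, with a 45 degree pie-shaped opening edged in black.
- window (a point): Middle of the cover's opening, on the cover, 42 mm from the carousel's axis, 32.5 mm above the bench.
- post (a point): Middle of the yellow upright post on the cover, opposite the opening, 52 mm from the carousel's axis: 14 mm diameter, standing 30 mm above the cover (top 62.5 mm above the bench; this point is 50 mm above it). Pinch it or push it round. Do not force it past the ends of the turn.
- sample_orange: The orange sample: 16 mm diameter, 14 mm high disc fixed in one compartment of the carousel under the cover, 42 mm from the carousel's axis. Origin at the centre of its underside.
- sample_blue: The blue sample, same size, in another compartment.
- sample_green: The green sample, same size, in another compartment.
- jar_a: Bystander: clear jar with black lid, 56 mm diameter, 66 mm high, loose. Origin at the centre of its underside.
- jar_b: Bystander: smaller clear jar with black lid, 48 mm diameter, 58 mm high, loose. Origin at the centre of its underside.
- lens_tube: Bystander: black and steel camera lens standing upright, 42 mm diameter, 62 mm high, loose. Origin at the centre of its underside.
- button_end (a point): Middle of the red tail button's end face. The button is a 14 mm cylinder on the lamp's long axis; out, it stands 10 mm proud of the tail (72.5 mm from the lamp's origin along its -x), latched in, 2 mm.

How it is judged:
By the outcome, as a careful person would: the job done as asked, in the order asked, and still so for the second after the job is handed in, with the robot touching nothing.
It also fails if it takes over 72 s, if anything falls off the work surface, if the arm or the gripper's body presses on something with over 40 N, if the wrist force passes 120 N, or if a joint passes its speed limit or range.

### The arm

A 7-joint arm with a two-finger parallel gripper is mounted at the origin on the work surface. World frame = base frame: x ahead of the robot, y to its left, z up, the work surface at z = 0. Lengths are in m, angles in rad, forces in N, time in s.
With the tool pointing down it reaches from about 0.425 to 0.95 m from the base axis. Payload 4.7 kg.
Tool frame: the origin (TCP) lies at the very end of the fingers, on their centre line; the grasp point (between the pads) lies 19 mm behind it; z points along the fingers, y is the direction in which the jaws open and shut (so a half turn about z gives the same grasp; the last joint's range is limited). The gripper opens to 87 mm and grips with 3 to 60 N. Pads are 19 mm wide; open, the fingers measure 117 mm over their backs; the gripper's body (75 mm by 190 mm) begins 51 mm behind the grasp point.
Start: joints at [1.161, 0.469, -0.049, 1.532, 0.024, 1.141, -0.082], TCP at [0.251, -0.627, 0.223] pointing down, gripper open.
Joint ranges: [-2.59, 2.59], [-0.33, 1.99], [-1.39, 1.29], [0.1, 2.45], [-1.04, 4.18], [0.21, 1.99], [-2.66, 2.66]. Speed limits (rad/s): [2.57, 2.57, 3.14, 3.14, 3.14, 3.14, 3.14].

### API

Orientations are given as a 3x3 rotation matrix whose columns are the frame's x, y, z axes.
In Python, from bench import arm, viewer, finder gives the robot as it stands. The module is installed in compiled form; this text tells all that it offers.
- The arm moves only by the tool drive_tool, never from a script. Its argument "increments" is a list of rows, each an object with "claw": the opening, from 0 (shut) to 1 (fully open); "offset": the shift along the tool's x, y, z scaled (see below), a list of three; "roll": the turn about the tool's z scaled (see below). In form: [{"claw": claw, "offset": [x, y, z], "roll": roll}, ...]. A call has 1 to 8 rows; each row shifts and turns the commanded pose from where the row before left it, along the tool's axes as they then stand; what a row does not reach is not made up. The controller multiplies each number of a shift by 10 cm and each number of a turn by 0.1 rad. A row lasts 1/12 s, in which the tool goes at most 41.7 mm and 7.16 degrees, less where a joint would pass 70% of its speed; a pose out of reach is approached as far as the arm can. A call with a number of a shift or a turn outside -1 to 1 is refused whole. A call with a gripper value outside its range is refused whole. The fingers move at their own pace and stop on an object; the grip force is fixed at half the most. Time passes only in rows, so rows that do not move let the fingers close. It gives the time, the measured TCP pose, the force and the opening at its end, in the units of the state.
- arm.get_obs(): the state, without advancing time (a new reading comes with each control period).
- viewer.capture(name): name is "side" or "top" or "wrist"; returns a dict with "pixels" (480x640x3 uint8, blue, green, red), "z_map" (480x640 float32, m along the optical axis (not along the pixel's ray), 0 where there is no reading), "fx", "fy", "cx", "cy" (pixels), "dist_coeffs" ([k1, k2, p1, p2, k3] as OpenCV has them; the pictures are not rectified), "eye" and "orientation" of the camera in the world. Camera axes: x right, y up, looking along -z (the intrinsics and any distortion apply to the point x, -y, -z); pixel columns grow to the right and rows downward; lengths in m; the calibration is good to about 2 mm. A picture is of the moment at which its call begins.
- arm.close_job(): hands the job in, once; it reports no verdict.
Trained networks look in the newest picture that a camera, given by its name, has taken for a name from the list of things; names that differ only in an ending like _2 or _b are one class to them, and where a whole thing is asked for, a point or a joint stands for the part that bears it (a point fixed in the world has none). Each returns a list of dicts, best first, with "conf" (0 to 1); they miss things now and then, are a little off and sometimes report something else, mostly with a low value. They report only what shows in the picture. A call takes as long as a camera call.
- finder.boxes_of(camera, name): "centre" ([x, y, z] in m, in the coordinates of the camera as it stood for that picture, good to about 4 mm: the middle of the surface that is visible of it).
- finder.masks_of(camera, name): "pixels" (480x640 bool, what is visible of it).
The state is a dict: "t": time; "joint_pos": joint angles; "qvel": joint speeds; "joint_torque": joint torques, N m; "tcp_pos": TCP position; "tool_rot": TCP orientation; "ft_force": force on the tool from outside, world axes, zero at the start; "torque": the same for the moment, N m; "grip_width": opening from 0.0 (shut) to 1.0 (fully open).
Only numpy, scipy, OpenCV 4.12 (cv2) and the standard library are available. Lean on these libraries where they do the work, as an engineer would, in place of code of your own. Each camera call takes 0.05 s, during which the arm holds its last target.

## Working session

There is one attempt and no reset: what is moved stays moved. The work goes in short steps, Python scripts to look and compute and a tool call to move; the robot and the scene stay as the last step left them, time stands still between calls to the robot, and variables do not carry over. Pictures are saved under pics/ and viewed, and the job is handed in when it is done.

Besides the shell and the picture viewer there is one more tool, called after "Call:" as name([rows], argument=value, ...), one row to a line, values as JSON. drive_tool: Moves the arm, as the interface text tells. Its arguments: {"type":"object","properties":{"increments":{"type":"array","items":{"type":"object","properties":{"claw":{"type":"number"},"offset":{"type":"array","items":{"type":"number","minimum":-1,"maximum":1}},"roll":{"type":"number","minimum":-1,"maximum":1}}}}},"required":["increments"]}

```bash
mkdir -p pics; ls
cat > h.py <<'E'
import numpy as np, cv2
from bench import arm, viewer, finder
def cap(n,fn=None):
    c=viewer.capture(n)
    if fn: cv2.imwrite('pics/'+fn+'.png',c['pixels'])
    return c
def towld(c,p): return np.array(c['eye'])+np.array(c['orientation'])@np.array(p)
def pix2w(c,uv,z=None,depth=None):
    K=np.array([[c['fx'],0,c['cx']],[0,c['fy'],c['cy']],[0,0,1.]])
    uv=np.array(uv,float).reshape(-1,1,2)
    n=cv2.undistortPoints(uv,K,np.array(c['dist_coeffs'],float)).reshape(-1,2)
    r=np.c_[n[:,0],-n[:,1],-np.ones(len(n))]@np.array(c['orientation']).T
    e=np.array(c['eye'])
    if z is not None: return e+r*((z-e[2])/r[:,2])[:,None]
    return e+r*np.array(depth).reshape(-1,1)
def maskpts(c,m):
    v,u=np.nonzero(m&(c['z_map']>0))
    return pix2w(c,np.c_[u,v],depth=c['z_map'][v,u])
E
python3 - <<'E'
from h import *
np.set_printoptions(precision=4,suppress=True)
o=arm.get_obs();print(o)
for n in ['top','side','wrist']:
    c=cap(n,n+'0');print(n,c['eye'],c['orientation'],c['fx'])
    if n!='wrist':
        for k in ['lamp','lens','lamp_button','button_end','block','cradle','carousel','cover','window','post','sample_orange','sample_blue','sample_green','jar_a','jar_b','lens_tube']:
            try: print(k,[(round(b['conf'],2),towld(c,b['centre']).round(4)) for b in finder.boxes_of(n,k)][:3])
            except Exception as e: print(k,e)
E
```

```text
pics
{'t': 0.0, 'joint_pos': array([ 1.1611,  0.4695, -0.0486,  1.5337,  0.0241,  1.141 , -0.0823]), 'qvel': array([-0.0001, -0.0015, -0.0006, -0.0004, -0.0005, -0.0016, -0.0014]), 'joint_torque': array([  0.001 , -50.797 ,  -0.0805, -23.6151,  -0.0615,   0.038 ,
         0.0002]), 'tcp_pos': array([ 0.2506, -0.6261,  0.2215]), 'tool_rot': array([[ 0.9284,  0.3717, -0.0008],
       [ 0.3717, -0.9284,  0.0018],
       [-0.0001, -0.002 , -1.    ]]), 'ft_force': array([0.1089, 0.0609, 0.5369]), 'torque': array([ 0.0281, -0.0173,  0.0316]), 'grip_width': 0.9981869525937908}
top [ 0.4068 -0.0602  1.046 ] [[-0.0068  0.9836 -0.1805]
 [-0.9999 -0.0091 -0.0119]
 [-0.0134  0.1804  0.9835]] 484.44739733402344
lamp [(0.59, array([ 0.4685, -0.163 ,  0.0264]))]
lens [(0.88, array([ 0.4698, -0.1599,  0.0263]))]
lamp_button [(0.31, array([0.5275, 0.1142, 0.0365]))]
button_end []
block [(0.8, array([ 0.6398, -0.2387,  0.0666]))]
cradle [(0.74, array([0.5634, 0.2872, 0.0235]))]
carousel [(0.91, array([0.534 , 0.1119, 0.0325])), (0.17, array([0.7136, 0.221 , 0.0635]))]
cover [(0.94, array([0.5319, 0.11
[... 1017 characters left out ...]
sel [(0.74, array([0.5231, 0.1223, 0.0303]))]
cover [(0.55, array([0.5293, 0.1242, 0.0287]))]
window [(0.59, array([0.5241, 0.1248, 0.0343]))]
post [(0.63, array([0.5264, 0.1211, 0.0339]))]
sample_orange []
sample_blue []
sample_green []
jar_a [(0.68, array([ 0.4335, -0.3808,  0.0495])), (0.64, array([ 0.7395, -0.0502,  0.0494])), (0.56, array([ 0.4644, -0.1611,  0.0258]))]
jar_b [(0.68, array([ 0.4335, -0.3808,  0.0495])), (0.64, array([ 0.7395, -0.0502,  0.0494])), (0.56, array([ 0.4644, -0.1611,  0.0258]))]
lens_tube [(0.55, array([0.7092, 0.2328, 0.0399]))]
wrist [ 0.32   -0.5998  0.3852] [[ 0.3715  0.8938  0.2513]
 [-0.9284  0.3577  0.1002]
 [-0.0004 -0.2706  0.9627]] 411.67923975276466
```

View pics/top0.png

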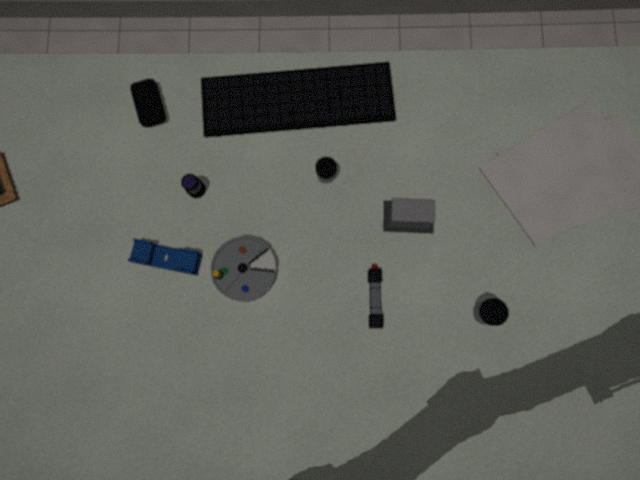

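View pics/side0.png

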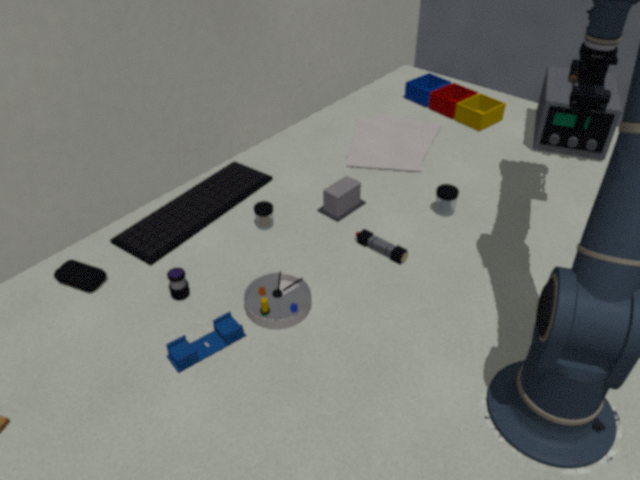

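Run:
```python
from h import *
np.set_printoptions(precision=4,suppress=True)
c=cap('top');np.savez('top0.npz',**{k:np.array(v) for k,v in c.items()})
p=c['pixels']
cv2.imwrite('pics/a.png',cv2.resize(p[220:320,110:290],None,fx=4.4,fy=4.4,interpolation=cv2.INTER_CUBIC))
cv2.imwrite('pics/b.png',cv2.resize(p[180:340,340:520],None,fx=3.7,fy=3.7,interpolation=cv2.INTER_CUBIC))
d=cap('side');p=d['pixels']
cv2.imwrite('pics/c.png',cv2.resize(p[260:380,150:330],None,fx=4.4,fy=4.4,interpolation=cv2.INTER_CUBIC))
for n,cc in(('top',c),('side',d)):
  for k in ['lamp','block','cradle','carousel','post','sample_orange']:
    for m in finder.masks_of(n,k)[:2]:
        P=maskpts(cc,m['pixels']); v,u=np.nonzero(m['pixels'])
        print(n,k,round(m['conf'],2),len(P),'px',u.mean().round(1),v.mean().round(1),'med',np.median(P,0),'min',P.min(0),'max',P.max(0))
```

```text
top lamp 0.91 819 px 374.7 298.2 med [ 0.4706 -0.1639  0.0276] min [ 0.4083 -0.1799 -0.0021] max [ 0.5422 -0.1497  0.035 ]
top block 0.81 1729 px 408.8 215.8 med [ 0.6399 -0.2379  0.0637] min [ 0.6119 -0.3057 -0.0044] max [ 0.6865 -0.187   0.0712]
top cradle 0.87 1636 px 165.7 257.3 med [0.5632 0.2846 0.023 ] min [ 0.5255  0.2082 -0.0037] max [0.5987 0.356  0.0407]
top carousel 0.66 3550 px 242.9 269.0 med [0.535  0.1123 0.0322] min [ 0.467   0.0444 -0.0045] max [0.6144 0.1924 0.0653]
top post 0.71 2971 px 239.3 269.3 med [0.5298 0.12   0.0326] min [ 0.4674  0.0469 -0.0012] max [0.6038 0.1828 0.0653]
side lamp 0.61 811 px 382.0 245.7 med [ 0.4658 -0.1563  0.0256] min [ 0.4064 -0.2104 -0.0017] max [ 0.5577 -0.1468  0.0349]
side block 0.56 1338 px 341.4 198.3 med [ 0.6333 -0.2237  0.0424] min [ 0.6117 -0.3055  0.0003] max [ 0.6928 -0.1843  0.0717]
side cradle 0.77 2048 px 204.5 342.9 med [0.5594 0.2872 0.0205] min [ 0.524   0.2123 -0.0015] max [0.6092 0.3624 0.0393]
side carousel 0.71 3182 px 277.2 299.6 med [0.5225 0.1256 0.0324] min [ 0.4661  0.0195 -0.0018] max [0.6342 0.1852 0.0663]
side carousel 0.35 2354 px 275.8 296.5 med [0.5251 0.1234 0.0332] min [0.4666 0.0444 0.0254] max [0.6062 0.1852 0.0663]
side post 0.72 2361 px 276.1 296.4 med [0.5252 0.1227 0.0332] min [0.4666 0.0444 0.0058] max [0.6062 0.1852 0.0663]
side post 0.18 710 px 445.9 199.0 med [ 0.4353 -0.3817  0.0469] min [ 0.4117 -0.5219 -0.0035] max [ 0.5133 -0.3656  0.0715]
```

View pics/a.png

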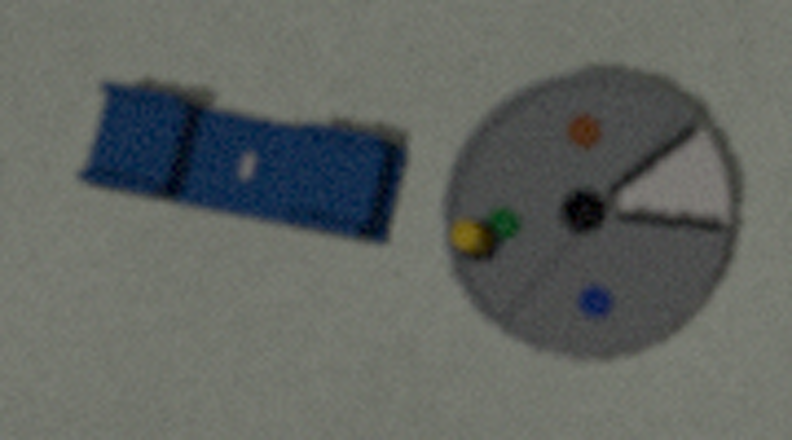

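View pics/b.png

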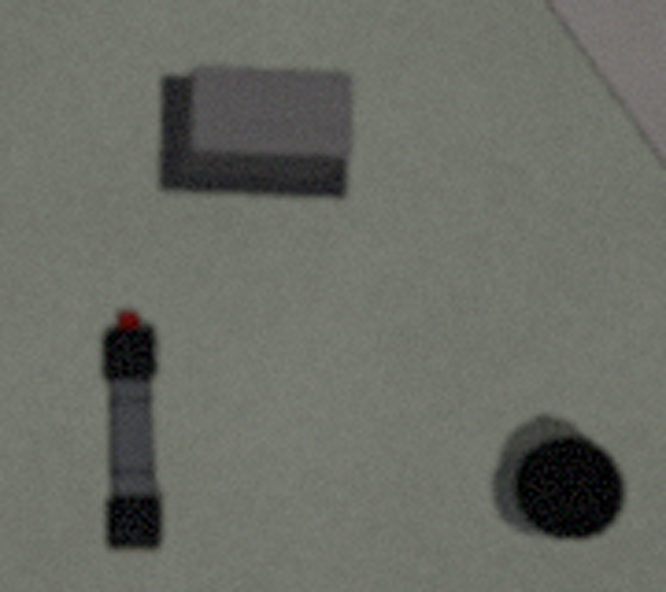

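View pics/c.png

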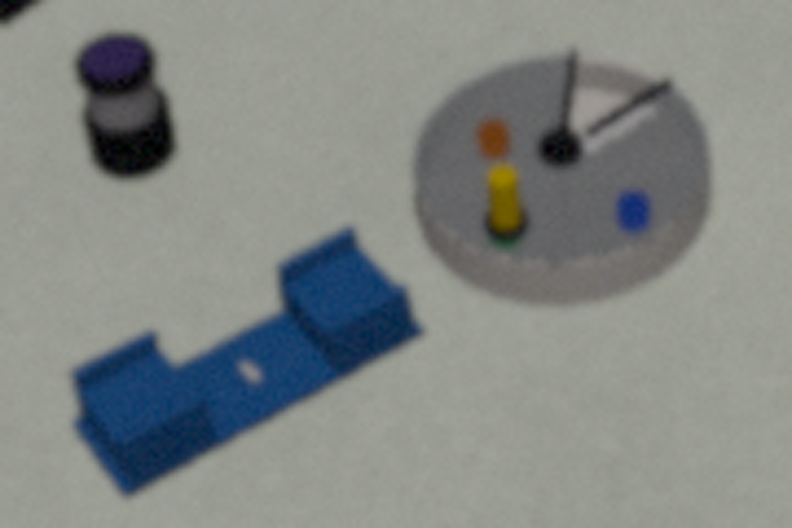

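```bash
cat >> h.py <<'E'
def load(f):
    d=np.load(f); return {k:d[k] for k in d}
E
python3 - <<'E'
from h import *
np.set_printoptions(precision=4,suppress=True)
c=load('top0.npz')
def A(x,y,z): return pix2w(c,[110+(x+.5)/4.4-.5,220+(y+.5)/4.4-.5],z=z)[0]
def B(x,y,z): return pix2w(c,[340+(x+.5)/3.7-.5,180+(y+.5)/3.7-.5],z=z)[0]
print('hub',A(584,212,.034))
for n,x,y in(('or',585,131),('bl',596,302),('gr',503,224)):
    print(n,A(x,y,.02))
print('post top',A(466,234,.0625))
print('edges',A(610,206,.0325),A(725,228,.0325),A(700,122,.0325))
print('cradle corners foot', A(82,178,.006),A(386,240,.006),'hole',A(248,165,.006))
print('lamp',B(128,322,.015),B(129,330,.03),B(134,547,.03),'sides',B(106,350,.03),B(155,350,.03),B(108,520,.03),B(160,520,.03))
print('block top',[B(*q,.066) for q in((194,67),(350,72),(350,155),(192,153))])
print('foot',[B(*q,.006) for q in((163,75),(163,188),(345,196))])
D=load('top0.npz')
P=maskpts(c,np.ones((480,640),bool))
s=(abs(P[:,0]-.53)<.09)&(abs(P[:,1]-.12)<.09)
Q=P[s];q=Q[Q[:,2]>.055];print('post pts',len(q),q.mean(0),q.max(0),q.min(0))
q=Q[(abs(Q[:,2]-.0325)<.006)];print(cv2.minEnclosingCircle(q[:,:2].astype(np.float32)))
s=(abs(P[:,0]-.637)<.05)&(abs(P[:,1]+.24)<.07)&(P[:,2]>.055);print(cv2.minAreaRect(P[s][:,:2].astype(np.float32)))
s=(abs(P[:,0]-.47)<.09)&(abs(P[:,1]+.16)<.04)&(P[:,2]>.012);print(cv2.minAreaRect(P[s][:,:2].astype(np.float32)),P[s].mean(0))
s=(abs(P[:,0]-.56)<.06)&(abs(P[:,1]-.285)<.08)&(P[:,2]>.012);print(cv2.minAreaRect(P[s][:,:2].astype(np.float32)),P[s].mean(0))
E
```

```text
hub [0.5368 0.1133 0.034 ]
or [0.5784 0.1161 0.02  ]
bl [0.495 0.109 0.02 ]
gr [0.5331 0.1549 0.02  ]
post top [0.5234 0.163  0.0625]
edges [0.5398 0.1012 0.0325] [0.5287 0.0459 0.0325] [0.5803 0.0585 0.0325]
cradle corners foot [0.5596 0.3657 0.006 ] [0.5275 0.215  0.006 ] hole [0.5653 0.2845 0.006 ]
lamp [ 0.5393 -0.166   0.015 ] [ 0.5328 -0.1649  0.03  ] [ 0.4113 -0.1642  0.03  ] sides [ 0.5214 -0.1515  0.03  ] [ 0.5212 -0.1793  0.03  ] [ 0.4262 -0.1502  0.03  ] [ 0.4261 -0.1791  0.03  ]
block top [array([ 0.6771, -0.2018,  0.066 ]), array([ 0.6732, -0.289 ,  0.066 ]), array([ 0.6254, -0.2867,  0.066 ]), array([ 0.6275, -0.199 ,  0.066 ])]
foot [array([ 0.6889, -0.1919,  0.006 ]), array([ 0.62  , -0.1898,  0.006 ]), array([ 0.6141, -0.2964,  0.006 ])]
post pts 39 [0.5227 0.1634 0.0614] [0.5293 0.1708 0.0653] [0.5168 0.1571 0.0568]
((0.5365611910820007, 0.11389068514108658), 0.06996234506368637)
((0.6505327820777893, -0.24342355132102966), (0.0894550010561943, 0.0525452196598053), 87.60858154296875)
((0.4765412509441376, -0.16415101289749146), (0.1362982988357544, 0.030172105878591537), 0.6431139707565308) [ 0.4734 -0.164   0.0271]
((0.564181387424469, 0.2845274806022644), (0.14292380213737488, 0.05043349787592888), 78.1436538696289) [0.5638 0.284  0.0264]
```

```bash
cat >> h.py <<'E'
import json
def plan(wps, claw, p=None, th=None, nd=2, step=.03, dth=.1):
    """wps list of (x,y,z,theta_deg or None, n or None). tool down assumed; theta=angle of tool x"""
    o=arm.get_obs(); R=o['tool_rot']
    p=o['tcp_pos'].copy() if p is None else np.array(p,float)
    th=np.arctan2(R[1,0],R[0,0]) if th is None else np.radians(th)
    rows=[]
    for w in wps:
        q=np.array(w[:3],float); tt=th if w[3] is None else np.radians(w[3])
        n=w[4] if len(w)>4 and w[4] else int(max(np.ceil(np.linalg.norm(q-p)/step),np.ceil(abs(tt-th)/dth),1))
        p0=p.copy();t0=th
        for i in range(n):
            f=(i+1)/n; d=(p0+(q-p0)*f)-p; a=t0+(tt-t0)*f-th
            cx,sx=np.cos(th),np.sin(th)
            off=np.round([ (cx*d[0]+sx*d[1])*10, (sx*d[0]-cx*d[1])*10, -d[2]*10],nd)
            r=round(float(np.clip(-a/.1,-1,1)),nd)
            rows.append({'claw':claw,'offset':[float(v)+0. for v in off],'roll':r})
            off=off/10; p=p+np.array([cx*off[0]+sx*off[1],sx*off[0]-cx*off[1],-off[2]]); th-=r*.1
    for i in range(0,len(rows),8): print(json.dumps(rows[i:i+8]))
    print('end',p.round(4),np.degrees(th).round(2))
def st():
    o=arm.get_obs();R=o['tool_rot'];print('t',round(o['t'],2),'p',o['tcp_pos'].round(4),'th',np.degrees(np.arctan2(R[1,0],R[0,0])).round(2),'F',o['ft_force'].round(2),'g',round(o['grip_width'],3))
E
python3 - <<'E'
from h import *
plan([(.45,-.3,.2,60,None),(.5,.1,.18,105,None)],1.0,step=.035)
E
```

```text
[{"claw": 1.0, "offset": [0.28, -0.21, 0.02], "roll": -0.61}, {"claw": 1.0, "offset": [0.29, -0.19, 0.02], "roll": -0.6}, {"claw": 1.0, "offset": [0.3, -0.17, 0.02], "roll": -0.61}, {"claw": 1.0, "offset": [0.31, -0.16, 0.02], "roll": -0.6}, {"claw": 1.0, "offset": [0.32, -0.13, 0.02], "roll": -0.61}, {"claw": 1.0, "offset": [0.33, -0.12, 0.02], "roll": -0.6}, {"claw": 1.0, "offset": [0.33, -0.09, 0.02], "roll": -0.61}, {"claw": 1.0, "offset": [0.34, -0.08, 0.02], "roll": -0.61}]
[{"claw": 1.0, "offset": [0.35, -0.05, 0.02], "roll": -0.6}, {"claw": 1.0, "offset": [0.34, -0.04, 0.03], "roll": -0.61}, {"claw": 1.0, "offset": [0.35, -0.01, 0.02], "roll": -0.6}, {"claw": 1.0, "offset": [0.31, -0.13, 0.02], "roll": -0.65}, {"claw": 1.0, "offset": [0.32, -0.11, 0.01], "roll": -0.66}, {"claw": 1.0, "offset": [0.32, -0.09, 0.02], "roll": -0.65}, {"claw": 1.0, "offset": [0.33, -0.07, 0.02], "roll": -0.66}, {"claw": 1.0, "offset": [0.33, -0.04, 0.01], "roll": -0.65}]
[{"claw": 1.0, "offset": [0.34, -0.03, 0.02], "roll": -0.66}, {"claw": 1.0, "offset": [0.33, 0.0, 0.01], "roll": -0.65}, {"claw": 1.0, "offset": [0.34, 0.02, 0.02], "roll": -0.66}, {"claw": 1.0, "offset": [0.33, 0.04, 0.02], "roll": -0.65}, {"claw": 1.0, "offset": [0.33, 0.06, 0.01], "roll": -0.66}, {"claw": 1.0, "offset": [0.33, 0.09, 0.02], "roll": -0.65}, {"claw": 1.0, "offset": [0.32, 0.1, 0.02], "roll": -0.66}]
end [0.4995 0.1001 0.1796] 105.01
```

Call:
drive_tool([
  {"claw": 1.0,"offset": [0.28,-0.21,0.02],"roll": -0.6},
  {"claw": 1.0,"offset": [0.29,-0.19,0.02],"roll": -0.6},
  {"claw": 1.0,"offset": [0.3,-0.17,0.02],"roll": -0.6},
  {"claw": 1.0,"offset": [0.31,-0.16,0.02],"roll": -0.6},
  {"claw": 1.0,"offset": [0.32,-0.13,0.02],"roll": -0.6},
  {"claw": 1.0,"offset": [0.33,-0.12,0.02],"roll": -0.6},
  {"claw": 1.0,"offset": [0.33,-0.09,0.02],"roll": -0.6},
  {"claw": 1.0,"offset": [0.34,-0.08,0.02],"roll": -0.6},
])

```text
t: 3.12
tcp_pos: [0.3966, -0.3883, 0.2068]
tool_rot: [[0.65, 0.76, 0.001], [0.76, -0.65, -0.001], [-0.0, 0.001, -1.0]]
ft_force: [0.5, -1.8, -0.5]
grip_width: 0.997
```

Call:
drive_tool([
  {"claw": 0.6,"offset": [0.35,-0.05,0.02],"roll": -0.6},
  {"claw": 0.6,"offset": [0.34,-0.04,0.03],"roll": -0.6},
  {"claw": 0.6,"offset": [0.35,-0.01,0.02],"roll": -0.6},
  {"claw": 0.6,"offset": [0.31,-0.13,0.02],"roll": -0.65},
  {"claw": 0.6,"offset": [0.32,-0.11,0.01],"roll": -0.65},
  {"claw": 0.6,"offset": [0.32,-0.09,0.02],"roll": -0.65},
  {"claw": 0.6,"offset": [0.33,-0.07,0.02],"roll": -0.65},
  {"claw": 0.6,"offset": [0.33,-0.04,0.01],"roll": -0.65},
])

```text
t: 3.78
tcp_pos: [0.4731, -0.133, 0.1916]
tool_rot: [[0.201, 0.98, 0.0], [0.98, -0.201, -0.0], [-0.0, 0.0, -1.0]]
ft_force: [0.3, -0.9, 0.2]
grip_width: 0.612
```

Call:
drive_tool([
  {"claw": 0.6,"offset": [0.34,-0.03,0.02],"roll": -0.65},
  {"claw": 0.6,"offset": [0.33,0.0,0.01],"roll": -0.65},
  {"claw": 0.6,"offset": [0.34,0.02,0.02],"roll": -0.65},
  {"claw": 0.6,"offset": [0.33,0.04,0.02],"roll": -0.65},
  {"claw": 0.6,"offset": [0.33,0.06,0.01],"roll": -0.65},
  {"claw": 0.6,"offset": [0.33,0.09,0.02],"roll": -0.65},
  {"claw": 0.6,"offset": [0.32,0.1,0.02],"roll": -0.65},
  {"claw": 0.6,"offset": [0,0,0],"roll": 0},
])

```text
t: 4.45
tcp_pos: [0.5038, 0.1072, 0.1802]
tool_rot: [[-0.259, 0.966, 0.002], [0.966, 0.259, 0.005], [0.005, 0.003, -1.0]]
ft_force: [0.5, 0.5, 0.5]
grip_width: 0.602
```

Run:
```python
from h import *
st()
c=cap('wrist','w1');np.savez('w1.npz',**{k:np.array(v) for k,v in c.items()})
print(c['eye'])
```

```text
t 4.45 p [0.5038 0.1072 0.1802] th 105.01 F [0.54 0.47 0.48] g 0.602
[0.48446389 0.17720673 0.3432089 ]
```

View pics/w1.png

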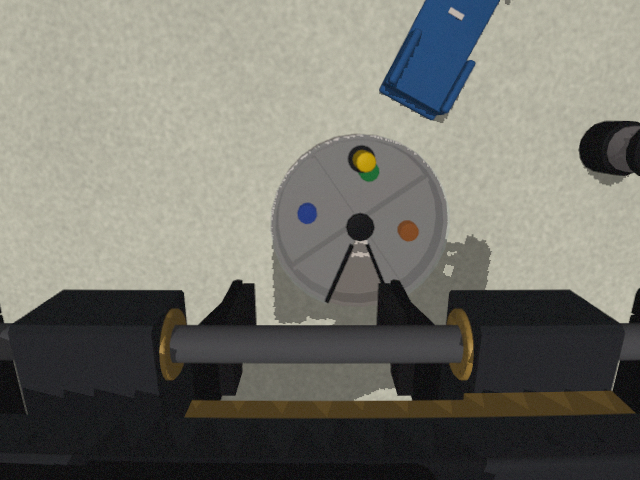

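Run:
```python
from h import *
np.set_printoptions(precision=4,suppress=True)
c=load('w1.npz')
P=maskpts(c,np.ones((480,640),bool)); 
for n,u,v,z in(('hub',360,227,.034),('or',408,231,.019),('bl',307,213,.019),('gr',370,174,.019),('post',366,161,.0625),('postbase',361,157,.0325),('e1',328,300,.0325),('e2',351,246,.0325),('e3',382,282,.0325),('e4',367,246,.0325)):
    print(n,pix2w(c,[u,v],z=z)[0],'d',pix2w(c,[u,v],depth=c['z_map'][v,u])[0])
s=(abs(P[:,0]-.53)<.09)&(abs(P[:,1]-.12)<.09);Q=P[s]
q=Q[(Q[:,2]>.055)&(Q[:,2]<.07)];print('post',len(q),q.mean(0),(q.max(0)+q.min(0))/2)
q=Q[(abs(Q[:,2]-.0325)<.005)];print(cv2.minEnclosingCircle(q[:,:2].astype(np.float32)))
```

```text
hub [0.5379 0.1136 0.034 ] d [0.5372 0.1144 0.0377]
or [0.5793 0.1175 0.019 ] d [0.5749 0.1202 0.0338]
bl [0.496  0.1107 0.019 ] d [0.4955 0.1133 0.032 ]
gr [0.5358 0.1536 0.019 ] d [0.5337 0.1546 0.0324]
post [0.5238 0.1644 0.0625] d [0.5236 0.1645 0.0642]
postbase [0.5236 0.1649 0.0325] d [0.5197 0.1661 0.0632]
e1 [0.5304 0.0478 0.0325] d [0.5302 0.0485 0.0341]
e2 [0.5357 0.0968 0.0325] d [0.5354 0.0972 0.0341]
e3 [0.5684 0.0741 0.0325] d [0.5678 0.0749 0.0347]
e4 [0.5479 0.1    0.0325] d [0.5473 0.1006 0.035 ]
post 345 [0.5231 0.1642 0.0624] [0.5234 0.164  0.0599]
((0.5380256772041321, 0.11411520838737488), 0.07022314518690109)
```

Run:
```python
from h import *
plan([(.5235,.164,.12,105.8,3),(.5235,.164,.040,105.8,5)],.5)
```

```text
[{"claw": 0.5, "offset": [0.18, 0.12, 0.2], "roll": -0.06}, {"claw": 0.5, "offset": [0.18, 0.11, 0.2], "roll": -0.06}, {"claw": 0.5, "offset": [0.17, 0.12, 0.2], "roll": -0.07}, {"claw": 0.5, "offset": [0.0, 0.0, 0.16], "roll": 0.0}, {"claw": 0.5, "offset": [0.0, 0.0, 0.16], "roll": 0.0}, {"claw": 0.5, "offset": [0.0, 0.0, 0.16], "roll": 0.0}, {"claw": 0.5, "offset": [0.0, 0.0, 0.16], "roll": 0.0}, {"claw": 0.5, "offset": [0.0, 0.0, 0.16], "roll": 0.0}]
end [0.5237 0.1636 0.0399] 105.82
```

Call:
drive_tool([
  {"claw": 0.5,"offset": [0.18,0.12,0.2],"roll": -0.06},
  {"claw": 0.5,"offset": [0.18,0.11,0.2],"roll": -0.06},
  {"claw": 0.5,"offset": [0.17,0.12,0.2],"roll": -0.07},
  {"claw": 0.5,"offset": [0.0,0.0,0.16],"roll": 0.0},
  {"claw": 0.5,"offset": [0,0,0],"roll": 0},
])

```text
t: 4.92
tcp_pos: [0.5225, 0.1582, 0.1005]
tool_rot: [[-0.266, 0.964, -0.006], [0.964, 0.266, -0.002], [-0.0, -0.006, -1.0]]
ft_force: [0.8, -1.6, -0.3]
grip_width: 0.505
```

Run:
```python
from h import *
st(); cap('wrist','w2')
plan([(.5235,.164,.040,105.8,4)],.5)
```

```text
t 4.92 p [0.5225 0.1582 0.1005] th 105.42 F [ 0.75 -1.61 -0.34] g 0.505
[{"claw": 0.5, "offset": [0.01, 0.0, 0.16], "roll": -0.02}, {"claw": 0.5, "offset": [0.02, 0.01, 0.15], "roll": -0.02}, {"claw": 0.5, "offset": [0.01, 0.0, 0.16], "roll": -0.02}, {"claw": 0.5, "offset": [0.02, 0.01, 0.15], "roll": -0.02}]
end [0.5236 0.1641 0.0401] 105.82
```

View pics/w2.png

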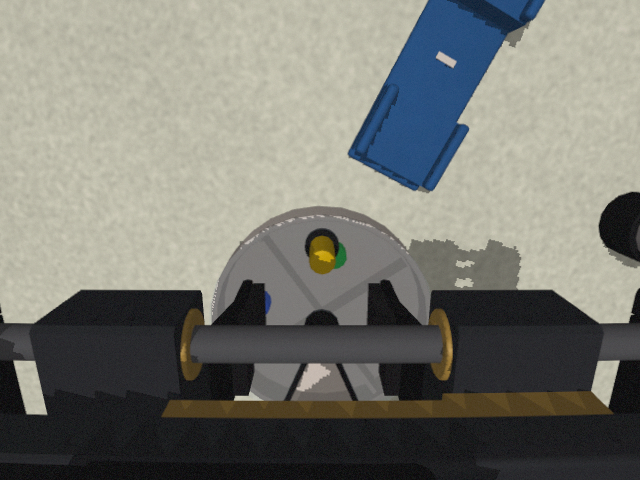

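Call:
drive_tool([
  {"claw": 0.5,"offset": [0.01,0.0,0.15],"roll": -0.02},
  {"claw": 0.5,"offset": [0.02,0,0.15],"roll": -0.02},
  {"claw": 0.5,"offset": [0.0,0.0,0.15],"roll": 0},
  {"claw": 0.5,"offset": [0.0,0.0,0.12],"roll": 0},
  {"claw": 0.5,"offset": [0,0,0],"roll": 0},
  {"claw": 0.5,"offset": [0,0,0],"roll": 0},
])

```text
t: 5.47
tcp_pos: [0.5238, 0.1612, 0.0469]
tool_rot: [[-0.268, 0.963, 0.0], [0.963, 0.268, -0.001], [-0.001, 0.0, -1.0]]
ft_force: [0.6, -0.4, 0.2]
grip_width: 0.5
```

Call:
drive_tool([
  {"claw": 0.5,"offset": [0.02,0.0,0.06],"roll": 0},
  {"claw": 0,"offset": [0,0,0],"roll": 0},
  {"claw": 0,"offset": [0,0,0],"roll": 0},
  {"claw": 0,"offset": [0,0,0],"roll": 0},
  {"claw": 0,"offset": [0,0,0],"roll": 0},
  {"claw": 0,"offset": [0,0,0],"roll": 0},
])

```text
t: 5.97
tcp_pos: [0.5231, 0.1641, 0.0408]
tool_rot: [[-0.27, 0.963, 0.001], [0.963, 0.27, 0.0], [-0.0, 0.001, -1.0]]
ft_force: [-1.2, -0.1, 0.3]
grip_width: 0.205
```

Run:
```python
from h import *
st()
c=np.array([.5377,.114]); o=arm.get_obs()['tcp_pos']; r=np.linalg.norm(o[:2]-c); a=np.degrees(np.arctan2(*(o[:2]-c)[::-1])); print(r,a)
W=[]
N=20
for i in range(1,N+1):
    x=np.radians(a+(184.7-a)*i/N); W.append((c[0]+.052*np.cos(x),c[1]+.052*np.sin(x),.041,np.degrees(x),1))
plan(W,0)
```

```text
t 5.97 p [0.5231 0.1641 0.0408] th 105.64 F [-1.18 -0.13  0.27] g 0.205
0.052202603090767644 106.20842688847978
[{"claw": 0, "offset": [0.0, -0.04, 0.0], "roll": -0.78}, {"claw": 0, "offset": [-0.01, -0.03, 0.0], "roll": -0.69}, {"claw": 0, "offset": [0.0, -0.04, 0.0], "roll": -0.68}, {"claw": 0, "offset": [0.0, -0.03, 0.0], "roll": -0.69}, {"claw": 0, "offset": [0.0, -0.04, 0.0], "roll": -0.68}, {"claw": 0, "offset": [0.0, -0.03, 0.0], "roll": -0.69}, {"claw": 0, "offset": [0.0, -0.04, 0.0], "roll": -0.68}, {"claw": 0, "offset": [0.0, -0.03, 0.0], "roll": -0.69}]
[{"claw": 0, "offset": [0.0, -0.04, 0.0], "roll": -0.68}, {"claw": 0, "offset": [0.0, -0.04, 0.0], "roll": -0.69}, {"claw": 0, "offset": [-0.01, -0.03, 0.0], "roll": -0.68}, {"claw": 0, "offset": [0.0, -0.04, 0.0], "roll": -0.69}, {"claw": 0, "offset": [0.0, -0.03, 0.0], "roll": -0.68}, {"claw": 0, "offset": [0.0, -0.04, 0.0], "roll": -0.69}, {"claw": 0, "offset": [0.0, -0.03, 0.0], "roll": -0.68}, {"claw": 0, "offset": [0.0, -0.04, 0.0], "roll": -0.69}]
[{"claw": 0, "offset": [0.0, -0.04, 0.0], "roll": -0.68}, {"claw": 0, "offset": [0.0, -0.03, 0.0], "roll": -0.69}, {"claw": 0, "offset": [-0.01, -0.04, 0.0], "roll": -0.68}, {"claw": 0, "offset": [0.0, -0.03, 0.0], "roll": -0.69}]
end [0.4861 0.11   0.0408] 184.71
```

Call:
drive_tool([
  {"claw": 0,"offset": [0.0,-0.04,0.0],"roll": -0.7},
  {"claw": 0,"offset": [-0.005,-0.035,0.0],"roll": -0.7},
  {"claw": 0,"offset": [0.0,-0.035,0.0],"roll": -0.7},
  {"claw": 0,"offset": [0.0,-0.035,0.0],"roll": -0.7},
])

```text
t: 6.3
tcp_pos: [0.5107, 0.1589, 0.041]
tool_rot: [[-0.528, 0.849, 0.002], [0.849, 0.528, 0.001], [-0.0, 0.003, -1.0]]
ft_force: [2.0, -0.3, 0.2]
grip_width: 0.153
```

Call:
drive_tool([
  {"claw": 0,"offset": [0.0,-0.04,0.0],"roll": -0.7},
  {"claw": 0,"offset": [-0.0,-0.035,0.0],"roll": -0.7},
  {"claw": 0,"offset": [0.0,-0.035,0.0],"roll": -0.7},
  {"claw": 0,"offset": [0.0,-0.035,0.0],"roll": -0.7},
])

```text
t: 6.63
tcp_pos: [0.4994, 0.1498, 0.041]
tool_rot: [[-0.742, 0.67, 0.003], [0.67, 0.742, 0.001], [-0.001, 0.003, -1.0]]
ft_force: [2.2, 0.7, -1.2]
grip_width: 0.151
```

```bash
cat > arc.py <<'E'
from h import *
import sys
st()
c=np.array([.5377,.114]); o=arm.get_obs()['tcp_pos']; r=np.linalg.norm(o[:2]-c); a=np.degrees(np.arctan2(*(o[:2]-c)[::-1]))%360; print(r,a)
W=[]
N=int(sys.argv[1])
for i in range(1,N+1):
    x=np.radians(a+(184.7-a)*i/N); W.append((c[0]+.052*np.cos(x),c[1]+.052*np.sin(x),.041,np.degrees(x),1))
R=arm.get_obs()['tool_rot']
plan(W,0,th=np.degrees(np.arctan2(R[1,0],R[0,0]))%360,nd=3)
E
python3 arc.py 14
```

```text
t 6.63 p [0.4994 0.1498 0.041 ] th 137.92 F [ 2.22  0.65 -1.18] g 0.151
0.05239487625573365 136.9141611687563
[{"claw": 0, "offset": [-0.004, -0.031, 0.0], "roll": -0.42}, {"claw": 0, "offset": [-0.001, -0.031, 0.0], "roll": -0.596}, {"claw": 0, "offset": [-0.001, -0.031, 0.0], "roll": -0.595}, {"claw": 0, "offset": [-0.001, -0.031, 0.0], "roll": -0.596}, {"claw": 0, "offset": [-0.001, -0.031, 0.0], "roll": -0.596}, {"claw": 0, "offset": [-0.001, -0.031, 0.0], "roll": -0.596}, {"claw": 0, "offset": [-0.001, -0.031, 0.0], "roll": -0.595}, {"claw": 0, "offset": [-0.001, -0.031, 0.0], "roll": -0.596}]
[{"claw": 0, "offset": [-0.001, -0.031, 0.0], "roll": -0.596}, {"claw": 0, "offset": [-0.001, -0.031, 0.0], "roll": -0.596}, {"claw": 0, "offset": [-0.001, -0.031, 0.0], "roll": -0.595}, {"claw": 0, "offset": [-0.001, -0.031, 0.0], "roll": -0.596}, {"claw": 0, "offset": [-0.001, -0.03, 0.0], "roll": -0.596}, {"claw": 0, "offset": [0.0, -0.031, 0.0], "roll": -0.595}]
end [0.4858 0.1098 0.041 ] 184.7
```

Call:
drive_tool([
  {"claw": 0,"offset": [-0.004,-0.031,0.0],"roll": -0.5},
  {"claw": 0,"offset": [-0.001,-0.031,0.0],"roll": -0.6},
  {"claw": 0,"offset": [-0.001,-0.031,0.0],"roll": -0.6},
  {"claw": 0,"offset": [-0.001,-0.031,0.0],"roll": -0.6},
  {"claw": 0,"offset": [-0.001,-0.031,0.0],"roll": -0.6},
  {"claw": 0,"offset": [-0.001,-0.031,0.0],"roll": -0.6},
  {"claw": 0,"offset": [-0.001,-0.031,0.0],"roll": -0.6},
  {"claw": 0,"offset": [-0.001,-0.031,0.0],"roll": -0.6},
])

```text
t: 7.3
tcp_pos: [0.4875, 0.1286, 0.041]
tool_rot: [[-0.965, 0.261, 0.002], [0.261, 0.965, 0.002], [-0.002, 0.002, -1.0]]
ft_force: [1.7, 1.5, -0.6]
grip_width: 0.149
```

```bash
python3 arc.py 6
```

```text
t 7.3 p [0.4875 0.1286 0.041 ] th 164.84 F [ 1.7   1.47 -0.64] g 0.149
0.05232798292075227 163.7885217125785
[{"claw": 0, "offset": [-0.004, -0.032, 0.0], "roll": -0.424}, {"claw": 0, "offset": [-0.001, -0.031, 0.0], "roll": -0.609}, {"claw": 0, "offset": [-0.001, -0.032, 0.0], "roll": -0.608}, {"claw": 0, "offset": [-0.001, -0.031, 0.0], "roll": -0.608}, {"claw": 0, "offset": [0.0, -0.032, 0.0], "roll": -0.608}, {"claw": 0, "offset": [-0.001, -0.032, 0.0], "roll": -0.609}]
end [0.4858 0.1097 0.041 ] 184.7
```

Call:
drive_tool([
  {"claw": 0,"offset": [-0.004,-0.032,0.0],"roll": -0.5},
  {"claw": 0,"offset": [-0.001,-0.031,0.0],"roll": -0.6},
  {"claw": 0,"offset": [-0.001,-0.032,0.0],"roll": -0.6},
  {"claw": 0,"offset": [-0.001,-0.031,0.0],"roll": -0.6},
  {"claw": 0,"offset": [0.0,-0.032,0.0],"roll": -0.6},
  {"claw": 0,"offset": [-0.001,-0.032,0.0],"roll": -0.5},
  {"claw": 0,"offset": [0,0,0.0],"roll": 0},
])

```text
t: 7.88
tcp_pos: [0.4856, 0.1098, 0.041]
tool_rot: [[-0.997, -0.073, 0.002], [-0.073, 0.997, 0.002], [-0.002, 0.002, -1.0]]
ft_force: [0.7, 1.5, 0.8]
grip_width: 0.154
```

```bash
python3 arc.py 2
```

```text
t 7.88 p [0.4856 0.1098 0.041 ] th -175.79 F [0.7  1.49 0.76] g 0.154
0.05226598780522247 184.64650126789596
[{"claw": 0, "offset": [-0.003, 0.0, 0.0], "roll": -0.081}, {"claw": 0, "offset": [0.0, 0.0, 0.0], "roll": -0.005}]
end [0.4859 0.1098 0.041 ] 184.7
```

Call:
drive_tool([
  {"claw": 0.5,"offset": [0,0,0.0],"roll": 0},
  {"claw": 0.5,"offset": [0,0,0.0],"roll": 0},
  {"claw": 0.5,"offset": [0,0,0.0],"roll": 0},
  {"claw": 0.6,"offset": [0,0,-0.2],"roll": 0},
  {"claw": 0.6,"offset": [0,0,-0.3],"roll": 0},
  {"claw": 0.6,"offset": [0,0,-0.3],"roll": 0},
  {"claw": 0.6,"offset": [0.3,0,-0.3],"roll": 0},
  {"claw": 0.6,"offset": [0,0,0],"roll": 0},
])

```text
t: 8.55
tcp_pos: [0.4542, 0.1077, 0.1539]
tool_rot: [[-0.997, -0.073, 0.005], [-0.073, 0.997, -0.002], [-0.004, -0.003, -1.0]]
ft_force: [-0.1, 0.2, -0.3]
grip_width: 0.585
```

Run:
```python
from h import *
st()
c=cap('wrist','w3');np.savez('w3.npz',**{k:np.array(v) for k,v in c.items()})
c=cap('top');np.savez('top1.npz',**{k:np.array(v) for k,v in c.items()})
p=c['pixels']
cv2.imwrite('pics/t3.png',cv2.resize(p[220:320,180:310],None,fx=5.5,fy=5.5,interpolation=cv2.INTER_CUBIC))
```

```text
t 8.55 p [0.4542 0.1077 0.1539] th -175.83 F [-0.08  0.2  -0.28] g 0.585
```

View pics/w3.png

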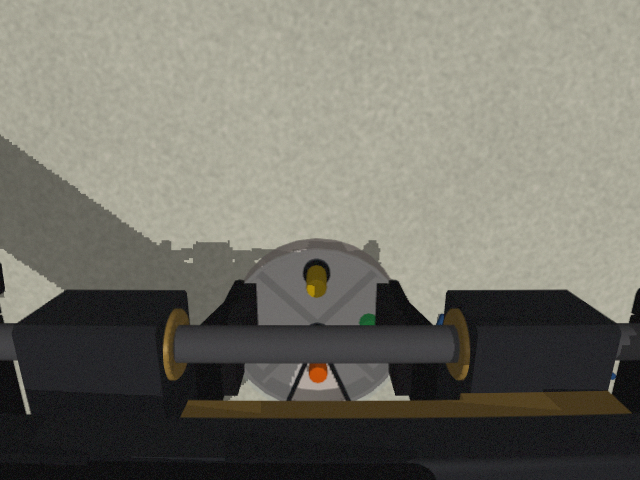

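View pics/t3.png

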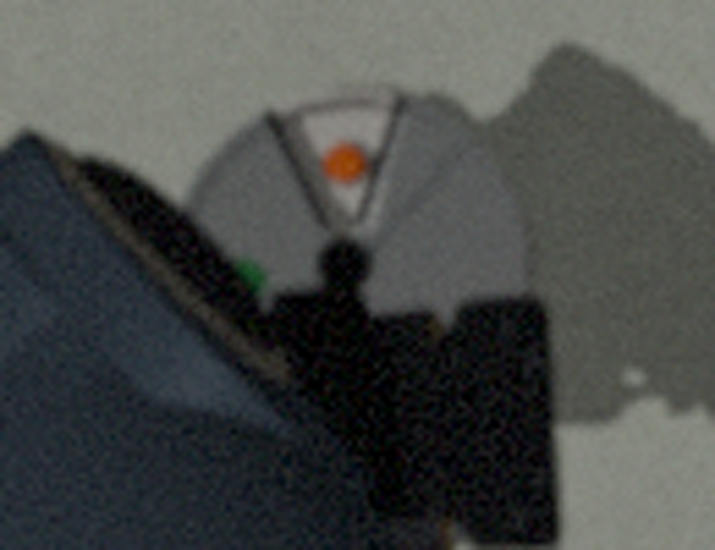

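Run:
```python
from h import *
plan([(.44,-.164,.19,0.3,None)],.6,th=184.17)
```

```text
[{"claw": 0.6, "offset": [0.01, -0.08, -0.01], "roll": 0.97}, {"claw": 0.6, "offset": [0.0, -0.08, -0.01], "roll": 0.97}, {"claw": 0.6, "offset": [0.0, -0.09, -0.02], "roll": 0.98}, {"claw": 0.6, "offset": [-0.02, -0.08, -0.01], "roll": 0.97}, {"claw": 0.6, "offset": [-0.02, -0.08, -0.01], "roll": 0.97}, {"claw": 0.6, "offset": [-0.02, -0.07, -0.01], "roll": 0.97}, {"claw": 0.6, "offset": [-0.04, -0.08, -0.01], "roll": 0.98}, {"claw": 0.6, "offset": [-0.04, -0.07, -0.02], "roll": 0.97}]
[{"claw": 0.6, "offset": [-0.05, -0.06, -0.01], "roll": 0.97}, {"claw": 0.6, "offset": [-0.06, -0.06, -0.01], "roll": 0.97}, {"claw": 0.6, "offset": [-0.06, -0.06, -0.01], "roll": 0.98}, {"claw": 0.6, "offset": [-0.06, -0.05, -0.01], "roll": 0.97}, {"claw": 0.6, "offset": [-0.07, -0.04, -0.01], "roll": 0.97}, {"claw": 0.6, "offset": [-0.08, -0.03, -0.02], "roll": 0.97}, {"claw": 0.6, "offset": [-0.08, -0.03, -0.01], "roll": 0.98}, {"claw": 0.6, "offset": [-0.08, -0.02, -0.01], "roll": 0.97}]
[{"claw": 0.6, "offset": [-0.08, -0.01, -0.01], "roll": 0.97}, {"claw": 0.6, "offset": [-0.08, 0.0, -0.01], "ro
[... 262 characters left out ...]
: 0.6, "offset": [-0.07, 0.03, -0.01], "roll": 0.98}, {"claw": 0.6, "offset": [-0.07, 0.05, -0.02], "roll": 0.97}]
[{"claw": 0.6, "offset": [-0.07, 0.04, -0.01], "roll": 0.97}, {"claw": 0.6, "offset": [-0.06, 0.06, -0.01], "roll": 0.97}, {"claw": 0.6, "offset": [-0.06, 0.06, -0.01], "roll": 0.98}, {"claw": 0.6, "offset": [-0.05, 0.06, -0.01], "roll": 0.97}, {"claw": 0.6, "offset": [-0.04, 0.07, -0.01], "roll": 0.97}, {"claw": 0.6, "offset": [-0.03, 0.08, -0.02], "roll": 0.97}, {"claw": 0.6, "offset": [-0.03, 0.07, -0.01], "roll": 0.98}, {"claw": 0.6, "offset": [-0.02, 0.08, -0.01], "roll": 0.97}]
[{"claw": 0.6, "offset": [-0.02, 0.08, -0.01], "roll": 0.97}]
end [ 0.4395 -0.1636  0.1897] 0.31
```

Call:
drive_tool([
  {"claw": 0.6,"offset": [0.01,-0.08,-0.01],"roll": 0.97},
  {"claw": 0.6,"offset": [0.0,-0.08,-0.01],"roll": 0.97},
  {"claw": 0.6,"offset": [0.0,-0.09,-0.02],"roll": 0.97},
  {"claw": 0.6,"offset": [-0.02,-0.08,-0.01],"roll": 0.97},
  {"claw": 0.6,"offset": [-0.02,-0.08,-0.01],"roll": 0.97},
  {"claw": 0.6,"offset": [-0.02,-0.07,-0.01],"roll": 0.97},
  {"claw": 0.6,"offset": [-0.04,-0.08,-0.01],"roll": 0.97},
  {"claw": 0.6,"offset": [-0.04,-0.07,-0.02],"roll": 0.97},
])

```text
t: 9.32
tcp_pos: [0.451, 0.0401, 0.1586]
tool_rot: [[-0.759, 0.651, -0.003], [0.651, 0.759, 0.0], [0.002, -0.002, -1.0]]
ft_force: [0.3, 0.7, -0.2]
grip_width: 0.6
```

Call:
drive_tool([
  {"claw": 0.6,"offset": [-0.05,-0.06,-0.01],"roll": 0.97},
  {"claw": 0.6,"offset": [-0.06,-0.06,-0.01],"roll": 0.97},
  {"claw": 0.6,"offset": [-0.06,-0.06,-0.01],"roll": 0.97},
  {"claw": 0.6,"offset": [-0.06,-0.05,-0.01],"roll": 0.97},
  {"claw": 0.6,"offset": [-0.07,-0.04,-0.01],"roll": 0.97},
  {"claw": 0.6,"offset": [-0.08,-0.03,-0.02],"roll": 0.97},
  {"claw": 0.6,"offset": [-0.08,-0.03,-0.01],"roll": 0.97},
  {"claw": 0.6,"offset": [-0.08,-0.02,-0.01],"roll": 0.97},
])

```text
t: 9.98
tcp_pos: [0.4477, -0.0257, 0.1678]
tool_rot: [[-0.085, 0.996, -0.002], [0.996, 0.085, 0.0], [0.0, -0.002, -1.0]]
ft_force: [0.3, -0.1, 0.3]
grip_width: 0.603
```

Call:
drive_tool([
  {"claw": 0.6,"offset": [-0.08,-0.01,-0.01],"roll": 0.97},
  {"claw": 0.6,"offset": [-0.08,0.0,-0.01],"roll": 0.97},
  {"claw": 0.6,"offset": [-0.08,0.0,-0.02],"roll": 0.97},
  {"claw": 0.6,"offset": [-0.08,0.01,-0.01],"roll": 0.97},
  {"claw": 0.6,"offset": [-0.08,0.02,-0.01],"roll": 0.97},
  {"claw": 0.6,"offset": [-0.08,0.03,-0.01],"roll": 0.97},
  {"claw": 0.6,"offset": [-0.07,0.03,-0.01],"roll": 0.97},
  {"claw": 0.6,"offset": [-0.07,0.05,-0.02],"roll": 0.97},
])

```text
t: 10.65
tcp_pos: [0.4445, -0.0904, 0.1775]
tool_rot: [[0.637, 0.771, -0.003], [0.771, -0.637, 0.0], [-0.002, -0.003, -1.0]]
ft_force: [0.1, -0.5, 0.3]
grip_width: 0.6
```

Call:
drive_tool([
  {"claw": 0.6,"offset": [-0.07,0.04,-0.01],"roll": 0.97},
  {"claw": 0.6,"offset": [-0.06,0.06,-0.01],"roll": 0.97},
  {"claw": 0.6,"offset": [-0.06,0.06,-0.01],"roll": 0.97},
  {"claw": 0.6,"offset": [-0.05,0.06,-0.01],"roll": 0.97},
  {"claw": 0.6,"offset": [-0.04,0.07,-0.01],"roll": 0.97},
  {"claw": 0.6,"offset": [-0.03,0.08,-0.02],"roll": 0.97},
  {"claw": 0.6,"offset": [-0.03,0.07,-0.01],"roll": 0.97},
  {"claw": 0.6,"offset": [-0.04,0.16,-0.02],"roll": 0.97},
])

```text
t: 11.32
tcp_pos: [0.4407, -0.1623, 0.1875]
tool_rot: [[0.994, 0.107, -0.003], [0.107, -0.994, 0.001], [-0.003, -0.002, -1.0]]
ft_force: [0.2, 0.3, -0.5]
grip_width: 0.596
```

Run:
```python
from h import *
st()
c=cap('wrist','w4');np.savez('w4.npz',**{k:np.array(v) for k,v in c.items()})
c=cap('top');np.savez('top2.npz',**{k:np.array(v) for k,v in c.items()})
p=c['pixels']
cv2.imwrite('pics/t4.png',cv2.resize(p[220:320,180:310],None,fx=5.5,fy=5.5,interpolation=cv2.INTER_CUBIC))
st()
```

```text
t 11.32 p [ 0.4407 -0.1623  0.1875] th 6.13 F [ 0.22  0.35 -0.46] g 0.596
t 11.42 p [ 0.4407 -0.1657  0.1879] th 6.03 F [0.02 0.38 0.12] g 0.597
```

View pics/w4.png

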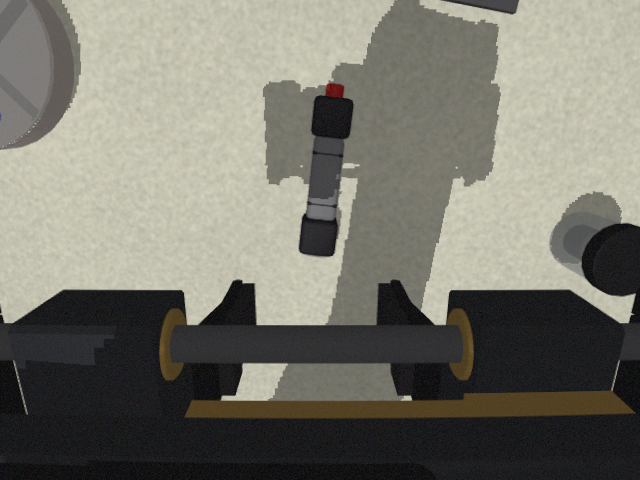

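View pics/t4.png

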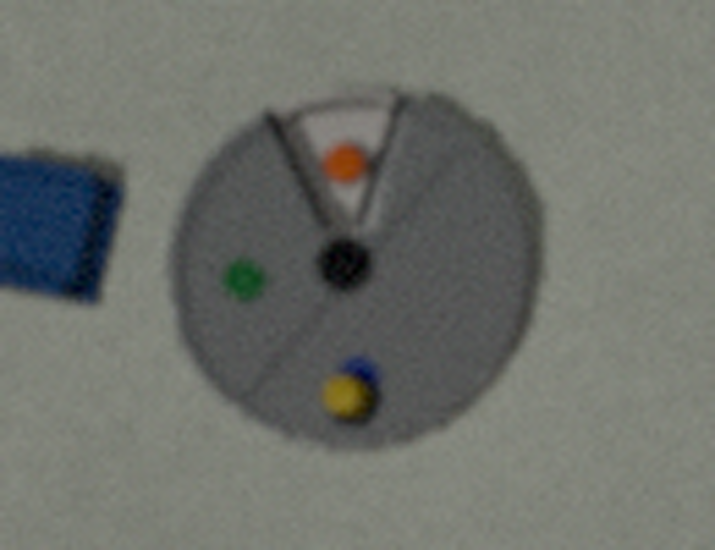

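Run:
```python
from h import *
np.set_printoptions(precision=4,suppress=True)
c=load('top2.npz')
def A(x,y,z): return pix2w(c,[180+(x+.5)/5.5-.5,220+(y+.5)/5.5-.5],z=z)[0]
C=A(344,263,.034)[:2];print('hub',C)
an=lambda p,q=C:np.degrees(np.arctan2(p[1]-q[1],p[0]-q[0])).round(1)
print('hub',C,'or',A(345,162,.019),an(A(345,162,.019)),'bl',A(360,371,.019),'gr',A(243,279,.019),an(A(243,279,.019)),'post',A(345,397,.0625),an(A(345,397,.0625)))
for e in((270,112),(402,95)): print('edge',A(*e,.0325),an(A(*e,.0325)))
c=load('w4.npz')
P=maskpts(c,np.ones((480,640),bool))
s=(abs(P[:,0]-.475)<.1)&(abs(P[:,1]+.164)<.05)&(P[:,2]>.022)&(P[:,2]<.04)
print(cv2.minAreaRect(P[s][:,:2].astype(np.float32)),P[s].mean(0))
for n,u,v,z in(('btn',335,85,.015),('tailtop',334,97,.03),('tailL',315,97,.03),('tailR',352,99,.03),('lens top',319,254,.03),('lensL',300,252,.03),('lensR',335,253,.03),('barrelA',328,138,.027),('barrelB',322,219,.027)): print(n,pix2w(c,[u,v],z=z)[0])
v,u=np.nonzero((c['pixels'][:,:,2]>130)&(c['pixels'][:,:,1]<60)&(c['pixels'][:,:,0]<60));print('red',u.min(),u.max(),v.min(),v.max())
p=c['pixels'];cv2.imwrite('pics/w4b.png',cv2.resize(p[70:270,270:380],None,fx=3,fy=3,interpolation=cv2.INTER_CUBIC))
```

```text
hub [0.5376 0.1138]
hub [0.5376 0.1138] or [0.5794 0.1168 0.019 ] 4.2 bl [0.4976 0.1092 0.019 ] gr [0.5337 0.1554 0.019 ] 95.4 post [0.4842 0.1074 0.0625] -173.2
edge [0.597  0.144  0.0325] 27.0
edge [0.6032 0.093  0.0325] -17.6
((0.47731301188468933, -0.16621345281600952), (0.029992518946528435, 0.13490206003189087), 89.7979736328125) [ 0.4767 -0.1659  0.0285]
btn [ 0.5449 -0.1661  0.015 ]
tailtop [ 0.5351 -0.1659  0.03  ]
tailL [ 0.5336 -0.1519  0.03  ]
tailR [ 0.5351 -0.1793  0.03  ]
lens top [ 0.4129 -0.1681  0.03  ]
lensL [ 0.4129 -0.1525  0.03  ]
lensR [ 0.4151 -0.181   0.03  ]
barrelA [ 0.5051 -0.165   0.027 ]
barrelB [ 0.4415 -0.1674  0.027 ]
red 327 328 85 89
```

View pics/w4b.png

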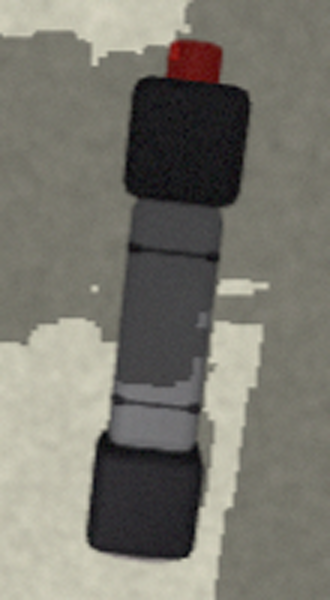

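Run:
```python
from h import *
plan([(.473,-.1665,.08,0.5,5),(.473,-.1665,.02,.5,3)],.6)
```

```text
[{"claw": 0.6, "offset": [0.06, 0.01, 0.22], "roll": 0.19}, {"claw": 0.6, "offset": [0.07, 0.01, 0.21], "roll": 0.2}, {"claw": 0.6, "offset": [0.06, 0.0, 0.22], "roll": 0.19}, {"claw": 0.6, "offset": [0.07, 0.01, 0.21], "roll": 0.19}, {"claw": 0.6, "offset": [0.06, 0.0, 0.22], "roll": 0.19}, {"claw": 0.6, "offset": [0.0, 0.0, 0.2], "roll": 0.0}, {"claw": 0.6, "offset": [0.0, 0.0, 0.2], "roll": 0.0}, {"claw": 0.6, "offset": [0.0, 0.0, 0.2], "roll": 0.0}]
end [ 0.4728 -0.1666  0.0199] 0.53
```

Call:
drive_tool([
  {"claw": 0.6,"offset": [0.06,0.01,0.22],"roll": 0.19},
  {"claw": 0.6,"offset": [0.07,0.01,0.21],"roll": 0.2},
  {"claw": 0.6,"offset": [0.06,0.0,0.22],"roll": 0.19},
  {"claw": 0.6,"offset": [0.07,0.01,0.21],"roll": 0.19},
  {"claw": 0.6,"offset": [0.06,0.0,0.22],"roll": 0.19},
  {"claw": 0.6,"offset": [0.0,0.0,0.2],"roll": 0.0},
  {"claw": 0.6,"offset": [0.0,0.0,0.2],"roll": 0.0},
  {"claw": 0.6,"offset": [0.0,0.0,0],"roll": 0.0},
])

```text
t: 12.08
tcp_pos: [0.4702, -0.1622, 0.0368]
tool_rot: [[1.0, 0.017, -0.009], [0.017, -1.0, 0.003], [-0.009, -0.003, -1.0]]
ft_force: [-0.0, 1.2, -0.2]
grip_width: 0.603
```

Run:
```python
from h import *
st()
plan([(.473,-.1665,.0055,.5,4)],.6,nd=3)
```

```text
t 12.08 p [ 0.4702 -0.1622  0.0368] th 0.96 F [-0.02  1.22 -0.2 ] g 0.603
[{"claw": 0.6, "offset": [0.007, 0.011, 0.078], "roll": 0.02}, {"claw": 0.6, "offset": [0.007, 0.011, 0.078], "roll": 0.02}, {"claw": 0.6, "offset": [0.007, 0.011, 0.079], "roll": 0.02}, {"claw": 0.6, "offset": [0.007, 0.01, 0.078], "roll": 0.02}]
end [ 0.473  -0.1665  0.0055] 0.5
```

Call:
drive_tool([
  {"claw": 0.6,"offset": [0.007,0.01,0.075],"roll": 0.02},
  {"claw": 0.6,"offset": [0.007,0.01,0.075],"roll": 0.02},
  {"claw": 0.6,"offset": [0.007,0.01,0.075],"roll": 0.02},
  {"claw": 0.6,"offset": [0.0,0,0.05],"roll": 0.0},
  {"claw": 0.6,"offset": [0.0,0,0],"roll": 0.0},
])

```text
t: 12.5
tcp_pos: [0.475, -0.1667, 0.0129]
tool_rot: [[1.0, 0.008, -0.001], [0.008, -1.0, 0.0], [-0.001, -0.0, -1.0]]
ft_force: [0.6, -0.1, -0.7]
grip_width: 0.603
```

Run:
```python
from h import *
st()
plan([(.473,-.1665,.0055,.5,2)],.6,nd=3)
```

```text
t 12.5 p [ 0.475  -0.1667  0.0129] th 0.44 F [ 0.63 -0.14 -0.68] g 0.603
[{"claw": 0.6, "offset": [-0.01, -0.001, 0.037], "roll": -0.005}, {"claw": 0.6, "offset": [-0.01, -0.002, 0.037], "roll": -0.005}]
end [ 0.473  -0.1665  0.0055] 0.5
```

Call:
drive_tool([
  {"claw": 0.6,"offset": [-0.01,0,0.035],"roll": 0},
  {"claw": 0.6,"offset": [-0.01,0,0.03],"roll": 0},
  {"claw": 0,"offset": [0,0,0],"roll": 0},
  {"claw": 0,"offset": [0,0,0],"roll": 0},
  {"claw": 0,"offset": [0,0,0],"roll": 0},
  {"claw": 0,"offset": [0,0,0],"roll": 0},
  {"claw": 0,"offset": [0,0,0],"roll": 0},
  {"claw": 0,"offset": [0,0,0],"roll": 0},
])

```text
t: 13.17
tcp_pos: [0.4736, -0.1666, 0.0072]
tool_rot: [[1.0, 0.008, 0.0], [0.008, -1.0, 0.0], [0.0, -0.0, -1.0]]
ft_force: [-0.0, 1.2, 1.1]
grip_width: 0.274
```

Run:
```python
from h import *
st()
plan([(.473,-.1665,.07,.5,3),(.50,-.242,.033,-2.4,5)],0)
```

```text
t 13.17 p [ 0.4736 -0.1666  0.0072] th 0.44 F [-0.    1.17  1.08] g 0.274
[{"claw": 0, "offset": [0.0, 0.0, -0.21], "roll": -0.0}, {"claw": 0, "offset": [0.0, 0.0, -0.21], "roll": -0.01}, {"claw": 0, "offset": [-0.01, 0.0, -0.21], "roll": 0.0}, {"claw": 0, "offset": [0.05, 0.15, 0.07], "roll": 0.1}, {"claw": 0, "offset": [0.06, 0.15, 0.08], "roll": 0.1}, {"claw": 0, "offset": [0.06, 0.15, 0.07], "roll": 0.1}, {"claw": 0, "offset": [0.05, 0.15, 0.08], "roll": 0.11}, {"claw": 0, "offset": [0.06, 0.15, 0.07], "roll": 0.1}]
end [ 0.4997 -0.2419  0.0332] -2.42
```

Call:
drive_tool([
  {"claw": 0,"offset": [0.0,0.0,-0.1],"roll": 0},
  {"claw": 0,"offset": [0.0,0.0,-0.2],"roll": 0},
  {"claw": 0,"offset": [0.0,0.0,-0.2],"roll": 0.0},
  {"claw": 0,"offset": [0.05,0.15,0.0],"roll": 0.1},
  {"claw": 0,"offset": [0.06,0.15,0.05],"roll": 0.1},
  {"claw": 0,"offset": [0.06,0.15,0.07],"roll": 0.1},
  {"claw": 0,"offset": [0.05,0.15,0.06],"roll": 0.1},
  {"claw": 0,"offset": [0.06,0.15,0.05],"roll": 0.1},
])

```text
t: 13.83
tcp_pos: [0.4995, -0.2441, 0.0318]
tool_rot: [[0.999, -0.045, -0.003], [-0.045, -0.999, 0.001], [-0.003, -0.001, -1.0]]
ft_force: [0.1, 0.1, -1.6]
grip_width: 0.271
```

Call:
drive_tool([
  {"claw": 0,"offset": [0.0,0.0,0],"roll": 0},
  {"claw": 0,"offset": [0.0,0.0,0],"roll": 0},
])

```text
t: 14.0
tcp_pos: [0.4998, -0.2433, 0.0324]
tool_rot: [[0.999, -0.045, -0.002], [-0.045, -0.999, 0.001], [-0.003, -0.001, -1.0]]
ft_force: [-0.3, 0.8, -2.0]
grip_width: 0.275
```

Run:
```python
from h import *
st()
c=cap('wrist','w5');np.savez('w5.npz',**{k:np.array(v) for k,v in c.items()})
c=cap('side','s5');p=c['pixels'];cv2.imwrite('pics/s5b.png',cv2.resize(p[120:300,280:480],None,fx=3.2,fy=3.2,interpolation=cv2.INTER_CUBIC))
st()
```

```text
t 14.0 p [ 0.4998 -0.2433  0.0324] th -2.57 F [-0.25  0.8  -2.04] g 0.275
t 14.1 p [ 0.5001 -0.2413  0.0333] th -2.39 F [ 0.52  0.22 -1.45] g 0.277
```

View pics/w5.png

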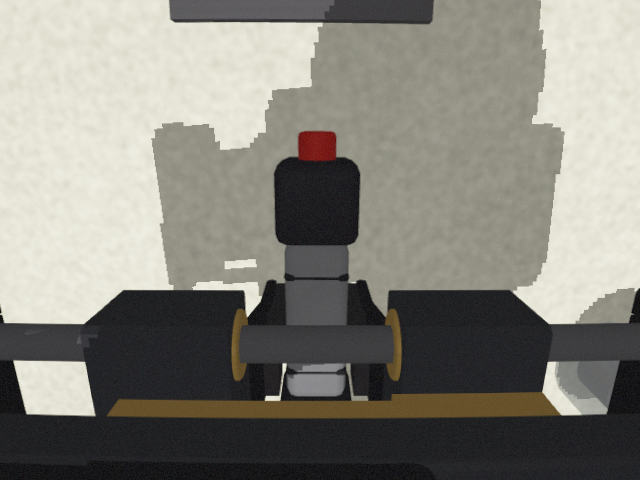

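View pics/s5b.png

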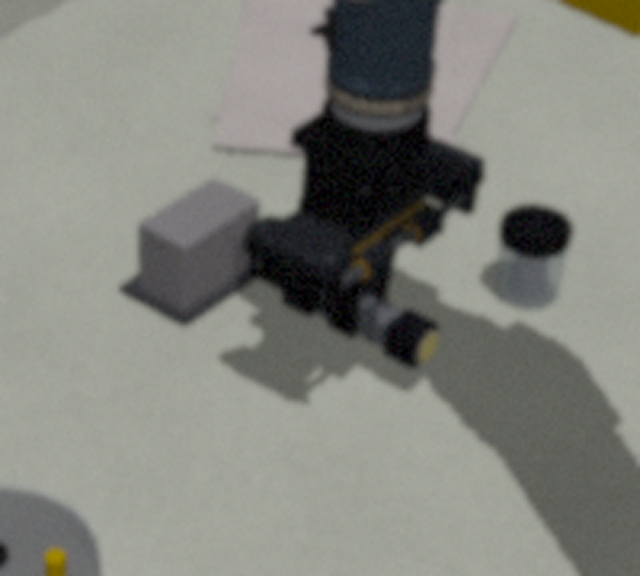

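Call:
drive_tool([
  {"claw": 0,"offset": [0.15,0,0],"roll": 0},
  {"claw": 0,"offset": [0.15,0.0,0],"roll": 0},
  {"claw": 0,"offset": [0.1,0.0,0],"roll": 0},
  {"claw": 0,"offset": [0.06,0.0,0],"roll": 0},
  {"claw": 0,"offset": [0,0.0,0],"roll": 0},
  {"claw": 0,"offset": [0,0.0,0],"roll": 0},
])

```text
t: 14.6
tcp_pos: [0.546, -0.2435, 0.0339]
tool_rot: [[0.999, -0.041, -0.001], [-0.041, -0.999, 0.0], [-0.001, -0.0, -1.0]]
ft_force: [-0.3, 0.0, -1.8]
grip_width: 0.274
```

Call:
drive_tool([
  {"claw": 0,"offset": [0.02,0,0],"roll": 0},
  {"claw": 0,"offset": [0.02,0.0,0],"roll": 0},
  {"claw": 0,"offset": [0.02,0.0,0],"roll": 0},
  {"claw": 0,"offset": [0.01,0.0,0],"roll": 0},
])

```text
t: 14.93
tcp_pos: [0.5536, -0.2444, 0.0341]
tool_rot: [[0.999, -0.042, 0.0], [-0.042, -0.999, -0.0], [0.0, 0.0, -1.0]]
ft_force: [0.8, -0.7, -1.1]
grip_width: 0.271
```

Call:
drive_tool([
  {"claw": 0,"offset": [0.01,0,0],"roll": 0},
  {"claw": 0,"offset": [0.01,0.0,0],"roll": 0},
])

```text
t: 15.1
tcp_pos: [0.5548, -0.2444, 0.0339]
tool_rot: [[0.999, -0.042, -0.002], [-0.042, -0.999, 0.0], [-0.002, -0.0, -1.0]]
ft_force: [-1.9, 0.1, -1.3]
grip_width: 0.271
```

Contact is about to begin; continue in small steps.

Call:
drive_tool([
  {"claw": 0,"offset": [0.01,0,0],"roll": 0},
  {"claw": 0,"offset": [0.01,0.0,0],"roll": 0},
])

```text
t: 15.27
tcp_pos: [0.5548, -0.2444, 0.0335]
tool_rot: [[0.999, -0.043, -0.006], [-0.043, -0.999, 0.001], [-0.006, -0.0, -1.0]]
ft_force: [-7.5, 0.5, 1.9]
grip_width: 0.271
```

Call:
drive_tool([
  {"claw": 0,"offset": [0.01,0,0],"roll": 0},
  {"claw": 0,"offset": [0.01,0.0,0],"roll": 0},
])

```text
t: 15.43
tcp_pos: [0.5556, -0.2445, 0.0333]
tool_rot: [[0.999, -0.043, -0.008], [-0.043, -0.999, 0.001], [-0.008, -0.0, -1.0]]
ft_force: [-8.4, 1.1, 2.7]
grip_width: 0.273
```

Call:
drive_tool([
  {"claw": 0,"offset": [0.01,0,0],"roll": 0},
  {"claw": 0,"offset": [0.01,0.0,0],"roll": 0},
])

```text
t: 15.6
tcp_pos: [0.5583, -0.2446, 0.0334]
tool_rot: [[0.999, -0.043, -0.007], [-0.043, -0.999, 0.001], [-0.007, -0.0, -1.0]]
ft_force: [-6.8, 0.9, 2.2]
grip_width: 0.273
```

Call:
drive_tool([
  {"claw": 0,"offset": [0.01,0,0],"roll": 0},
  {"claw": 0,"offset": [0.01,0.0,0],"roll": 0},
])

```text
t: 15.77
tcp_pos: [0.563, -0.2448, 0.0338]
tool_rot: [[0.999, -0.042, -0.001], [-0.042, -0.999, 0.0], [-0.001, 0.0, -1.0]]
ft_force: [-7.4, -0.1, 1.1]
grip_width: 0.274
```

Call:
drive_tool([
  {"claw": 0,"offset": [0,0,0],"roll": 0},
])

```text
t: 15.85
tcp_pos: [0.5629, -0.2448, 0.0338]
tool_rot: [[0.999, -0.042, -0.001], [-0.042, -0.999, 0.0], [-0.001, 0.0, -1.0]]
ft_force: [-3.7, -0.4, -2.2]
grip_width: 0.274
```

Call:
drive_tool([
  {"claw": 0,"offset": [0.01,0,0],"roll": 0},
])

```text
t: 15.93
tcp_pos: [0.5629, -0.2448, 0.0336]
tool_rot: [[0.999, -0.043, -0.003], [-0.043, -0.999, 0.0], [-0.003, -0.0, -1.0]]
ft_force: [-6.9, 0.4, 2.4]
grip_width: 0.274
```

Call:
drive_tool([
  {"claw": 0,"offset": [-0.05,0,0],"roll": 0},
  {"claw": 0,"offset": [-0.15,0,0],"roll": 0},
  {"claw": 0,"offset": [-0.25,0,0],"roll": 0},
  {"claw": 0,"offset": [-0.25,0,-0.15],"roll": 0},
  {"claw": 0,"offset": [0,0,-0.2],"roll": 0},
  {"claw": 0,"offset": [0,0,-0.3],"roll": 0},
  {"claw": 0,"offset": [0,0,0],"roll": 0},
])

```text
t: 16.52
tcp_pos: [0.4991, -0.2431, 0.1046]
tool_rot: [[0.999, -0.042, 0.012], [-0.042, -0.999, -0.005], [0.013, 0.004, -1.0]]
ft_force: [1.7, -0.3, -0.8]
grip_width: 0.274
```

Run:
```python
from h import *
c=cap('wrist','w6');np.savez('w6.npz',**{k:np.array(v) for k,v in c.items()})
st()
```

```text
t 16.57 p [ 0.4981 -0.2428  0.1026] th -2.41 F [-0.43 -0.28 -2.23] g 0.272
```

View pics/w6.png

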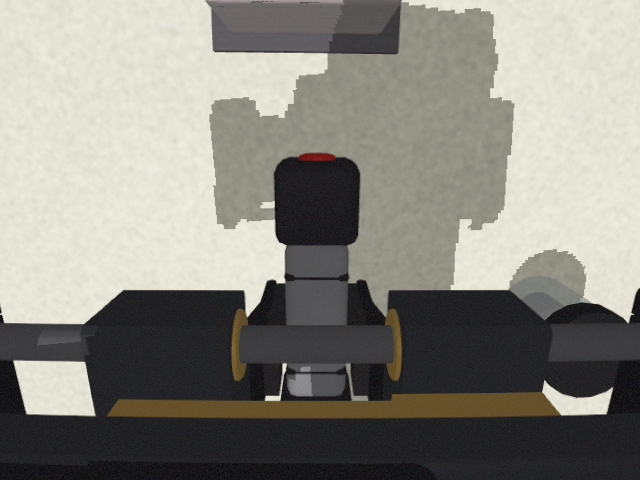

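Run:
```python
from h import *
plan([(.50,-.2,.16,0,3),(.549,.206,.17,78,16)],0)
```

```text
[{"claw": 0, "offset": [0.0, -0.14, -0.19], "roll": -0.14}, {"claw": 0, "offset": [0.0, -0.15, -0.19], "roll": -0.14}, {"claw": 0, "offset": [0.01, -0.14, -0.19], "roll": -0.14}, {"claw": 0, "offset": [0.03, -0.25, -0.01], "roll": -0.85}, {"claw": 0, "offset": [0.05, -0.25, 0.0], "roll": -0.85}, {"claw": 0, "offset": [0.08, -0.25, -0.01], "roll": -0.85}, {"claw": 0, "offset": [0.09, -0.24, -0.01], "roll": -0.85}, {"claw": 0, "offset": [0.11, -0.23, 0.0], "roll": -0.85}]
[{"claw": 0, "offset": [0.13, -0.21, -0.01], "roll": -0.86}, {"claw": 0, "offset": [0.15, -0.21, -0.01], "roll": -0.85}, {"claw": 0, "offset": [0.17, -0.19, 0.0], "roll": -0.85}, {"claw": 0, "offset": [0.19, -0.18, -0.01], "roll": -0.85}, {"claw": 0, "offset": [0.19, -0.16, -0.01], "roll": -0.85}, {"claw": 0, "offset": [0.21, -0.15, 0.0], "roll": -0.85}, {"claw": 0, "offset": [0.23, -0.12, -0.01], "roll": -0.85}, {"claw": 0, "offset": [0.23, -0.11, 0.0], "roll": -0.85}]
[{"claw": 0, "offset": [0.24, -0.09, -0.01], "roll": -0.85}, {"claw": 0, "offset": [0.25, -0.06, -0.01], "roll": -0.85}, {"claw": 0, "offset": [0.25, -0.05, 0.0], "roll": -0.85}]
end [0.5487 0.2064 0.1696] 77.98
```

Call:
drive_tool([
  {"claw": 0,"offset": [0.0,-0.14,-0.19],"roll": -0.14},
  {"claw": 0,"offset": [0.0,-0.15,-0.19],"roll": -0.14},
  {"claw": 0,"offset": [0.01,-0.14,-0.19],"roll": -0.14},
  {"claw": 0,"offset": [0.03,-0.25,-0.01],"roll": -0.85},
  {"claw": 0,"offset": [0.05,-0.25,0.0],"roll": -0.85},
  {"claw": 0,"offset": [0.08,-0.25,-0.01],"roll": -0.85},
  {"claw": 0,"offset": [0.09,-0.24,-0.01],"roll": -0.85},
  {"claw": 0,"offset": [0.11,-0.23,0.0],"roll": -0.85},
])

```text
t: 17.23
tcp_pos: [0.5121, -0.0701, 0.1587]
tool_rot: [[0.909, 0.416, 0.001], [0.416, -0.909, 0.0], [0.001, 0.0, -1.0]]
ft_force: [0.2, -0.4, -2.1]
grip_width: 0.275
```

Call:
drive_tool([
  {"claw": 0,"offset": [0.13,-0.21,-0.01],"roll": -0.85},
  {"claw": 0,"offset": [0.15,-0.21,-0.01],"roll": -0.85},
  {"claw": 0,"offset": [0.17,-0.19,0.0],"roll": -0.85},
  {"claw": 0,"offset": [0.19,-0.18,-0.01],"roll": -0.85},
  {"claw": 0,"offset": [0.19,-0.16,-0.01],"roll": -0.85},
  {"claw": 0,"offset": [0.21,-0.15,0.0],"roll": -0.85},
  {"claw": 0,"offset": [0.23,-0.12,-0.01],"roll": -0.85},
  {"claw": 0,"offset": [0.23,-0.11,0.0],"roll": -0.85},
])

```text
t: 17.9
tcp_pos: [0.5369, 0.1328, 0.1635]
tool_rot: [[0.445, 0.895, 0.001], [0.895, -0.445, 0.001], [0.001, 0.0, -1.0]]
ft_force: [0.1, 0.8, -2.8]
grip_width: 0.275
```

Call:
drive_tool([
  {"claw": 0,"offset": [0.24,-0.09,-0.01],"roll": -0.85},
  {"claw": 0,"offset": [0.25,-0.06,-0.01],"roll": -0.85},
  {"claw": 0,"offset": [0.2,-0.05,0.0],"roll": -0.8},
  {"claw": 0,"offset": [0,0,0.0],"roll": 0},
  {"claw": 0,"offset": [0,0,0.0],"roll": 0},
  {"claw": 0,"offset": [0,0,0.0],"roll": 0},
])

```text
t: 18.4
tcp_pos: [0.544, 0.2018, 0.1651]
tool_rot: [[0.215, 0.977, -0.001], [0.977, -0.215, -0.001], [-0.001, -0.001, -1.0]]
ft_force: [-1.4, -0.4, -1.0]
grip_width: 0.273
```

Run:
```python
from h import *
st()
c=cap('wrist','w7');np.savez('w7.npz',**{k:np.array(v) for k,v in c.items()})
P=maskpts(c,np.ones((480,640),bool))
st()
```

```text
t 18.4 p [0.544  0.2018 0.1651] th 77.56 F [-1.39 -0.42 -1.02] g 0.273
t 18.45 p [0.5441 0.2013 0.1653] th 77.51 F [-0.64 -0.04 -2.61] g 0.27
```

View pics/w7.png

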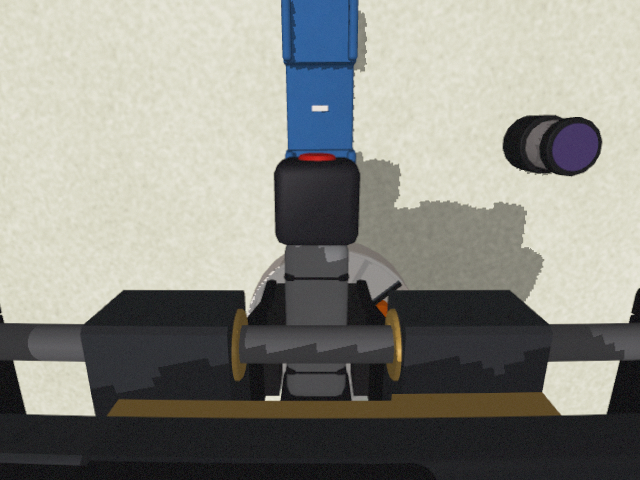

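Run:
```python
from h import *
np.set_printoptions(precision=4,suppress=True)
c=load('w7.npz')
f=lambda u,v,z:pix2w(c,[u,v],z=z)[0]
h=f(320,108.5,.006);print('hole',h, 'depth',pix2w(c,[320,112],depth=c['z_map'][112,322])[0])
for v in (75,100,140):
    row=c['pixels'][v].astype(int); b=(row[:,0]-row[:,2]>40); u=np.nonzero(b)[0]; u=u[(u>250)&(u<400)]; a,d=f(u.min(),v,.006),f(u.max(),v,.006); print(v,u.min(),u.max(),a,d,(a+d)/2,np.linalg.norm(a-d))
for v in (5,30,55):
    row=c['pixels'][v].astype(int); b=(row[:,0]-row[:,2]>40); u=np.nonzero(b)[0]; u=u[(u>250)&(u<400)]; a,d=f(u.min(),v,.035),f(u.max(),v,.035); print(v,u.min(),u.max(),a,d,(a+d)/2,np.linalg.norm(a-d))
P=maskpts(c,np.ones((480,640),bool));
s=(abs(P[:,0]-.565)<.06)&(abs(P[:,1]-.285)<.09)
Q=P[s]; r=Q[(Q[:,2]>.029)&(Q[:,2]<.042)]; print('rail pts',len(r),r.min(0),r.max(0))
v=np.array([np.cos(np.radians(78)),np.sin(np.radians(78))]);n=np.array([v[1],-v[0]])
R=(r[:,:2]-h[:2]);print('along',np.histogram(R@v,bins=12),'across',np.histogram(R@n,bins=12))
p=c['pixels'];cv2.imwrite('pics/w7b.png',cv2.resize(p[0:180,250:400],None,fx=3.3,fy=3.3,interpolation=cv2.INTER_CUBIC))
print('tip',f(317,157,.165+.008+.0))
```

```text
hole [0.5655 0.2841 0.006 ] depth [0.5649 0.2816 0.0062]
75 286 352 [0.5462 0.3126 0.006 ] [0.5935 0.3022 0.006 ] [0.5698 0.3074 0.006 ] 0.048466913557604074
100 287 352 [0.5428 0.2953 0.006 ] [0.5901 0.2849 0.006 ] [0.5664 0.2901 0.006 ] 0.04839604649294462
140 288 352 [0.5368 0.2668 0.006 ] [0.5844 0.2563 0.006 ] [0.5606 0.2616 0.006 ] 0.048767135826331694
5 282 357 [0.5548 0.3513 0.035 ] [0.602  0.3409 0.035 ] [0.5784 0.3461 0.035 ] 0.048339309612325354
30 282 357 [0.5513 0.3367 0.035 ] [0.5991 0.3262 0.035 ] [0.5752 0.3315 0.035 ] 0.048944948489155
55 283 356 [0.5484 0.3217 0.035 ] [0.5955 0.3113 0.035 ] [0.572  0.3165 0.035 ] 0.048258908094016416
rail pts 1313 [0.5341 0.2418 0.029 ] [0.6025 0.3542 0.0379]
along (array([127,   2,   0,   0,   0,   0,   0,  70, 280, 282, 279, 273]), array([-0.0381, -0.0293, -0.0205, -0.0117, -0.003 ,  0.0058,  0.0146,
        0.0234,  0.0322,  0.041 ,  0.0497,  0.0585,  0.0673])) across (array([407, 229,   0,   0,   0,   0,   0,   0,   0,   0, 256, 421]), array([-0.0254, -0.0212, -0.017 , -0.0129, -0.0087, -0.0046, -0.0004,
        0.0038,  0.0079,  0.0121,  0.0163,  0.0204,  0.0246]))
tip [0.558  0.2621 0.173 ]
```

View pics/w7b.png

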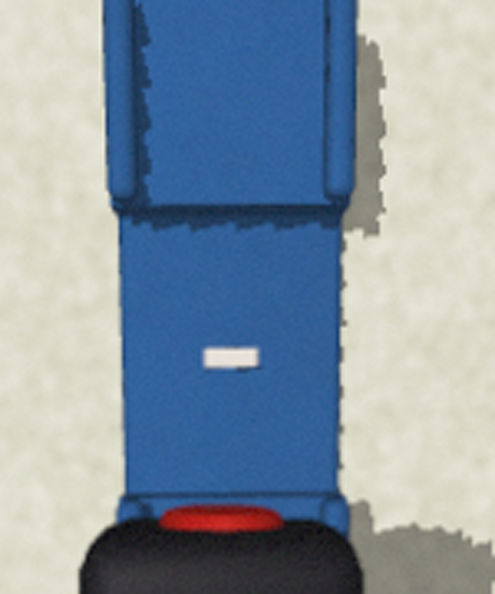

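Run:
```python
from h import *
plan([(.5657,.2851,.12,78,5)],0,nd=3)
```

```text
[{"claw": 0, "offset": [0.173, 0.006, 0.091], "roll": -0.017}, {"claw": 0, "offset": [0.173, 0.006, 0.09], "roll": -0.017}, {"claw": 0, "offset": [0.173, 0.007, 0.091], "roll": -0.017}, {"claw": 0, "offset": [0.173, 0.006, 0.09], "roll": -0.017}, {"claw": 0, "offset": [0.173, 0.008, 0.091], "roll": -0.017}]
end [0.5657 0.2851 0.12  ] 78.0
```

Call:
drive_tool([
  {"claw": 0,"offset": [0.17,0.006,0.09],"roll": -0.02},
  {"claw": 0,"offset": [0.17,0.006,0.09],"roll": -0.02},
  {"claw": 0,"offset": [0.17,0.006,0.09],"roll": -0.02},
  {"claw": 0,"offset": [0.17,0.006,0.09],"roll": -0.02},
  {"claw": 0,"offset": [0.17,0.006,0.09],"roll": -0.02},
  {"claw": 0,"offset": [0,0,0],"roll": 0},
  {"claw": 0,"offset": [0,0,0],"roll": 0},
  {"claw": 0,"offset": [0,0,0],"roll": 0},
])

```text
t: 19.12
tcp_pos: [0.5652, 0.2834, 0.1209]
tool_rot: [[0.206, 0.978, 0.0], [0.978, -0.206, -0.001], [-0.001, 0.0, -1.0]]
ft_force: [-0.1, -0.1, -1.9]
grip_width: 0.273
```

Run:
```python
from h import *
st()
plan([(.5657,.2851,.06,78,5)],0,nd=3)
cap('wrist','w8');
```

```text
t 19.12 p [0.5652 0.2834 0.1209] th 78.09 F [-0.11 -0.1  -1.92] g 0.273
[{"claw": 0, "offset": [0.004, 0.0, 0.122], "roll": 0.003}, {"claw": 0, "offset": [0.003, 0.001, 0.122], "roll": 0.003}, {"claw": 0, "offset": [0.004, 0.0, 0.121], "roll": 0.003}, {"claw": 0, "offset": [0.003, 0.0, 0.122], "roll": 0.004}, {"claw": 0, "offset": [0.004, 0.0, 0.122], "roll": 0.003}]
end [0.5657 0.2851 0.06  ] 78.0
```

View pics/w8.png

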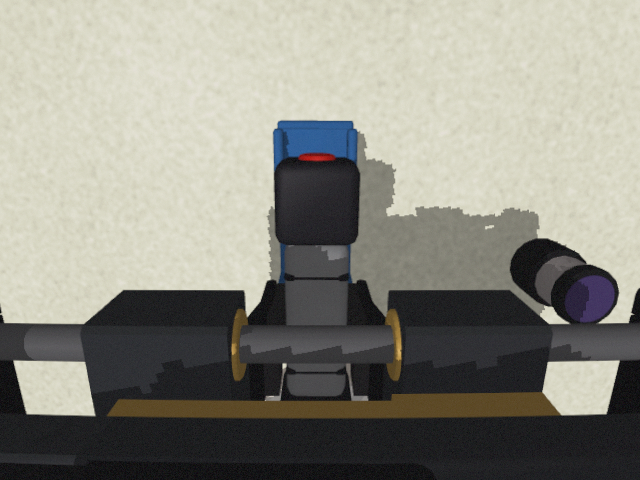

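Aligned with the cradle (rails symmetric about the lamp, columns 276–357). Descending.

Call:
drive_tool([
  {"claw": 0,"offset": [0.005,0,0.15],"roll": 0},
  {"claw": 0,"offset": [0.005,0,0.15],"roll": 0},
  {"claw": 0,"offset": [0.005,0,0.15],"roll": 0},
  {"claw": 0,"offset": [0,0,0.15],"roll": 0},
  {"claw": 0,"offset": [0,0,0.05],"roll": 0},
  {"claw": 0,"offset": [0,0,0],"roll": 0},
  {"claw": 0,"offset": [0,0,0],"roll": 0},
])

```text
t: 19.75
tcp_pos: [0.5649, 0.2866, 0.0554]
tool_rot: [[0.204, 0.979, -0.001], [0.979, -0.204, -0.0], [-0.0, -0.001, -1.0]]
ft_force: [0.9, 0.1, -2.0]
grip_width: 0.269
```

Run:
```python
from h import *
st()
plan([(.5657,.2851,.034,78,5)],0,nd=3)
```

```text
t 19.75 p [0.5649 0.2866 0.0554] th 78.21 F [ 0.87  0.07 -2.01] g 0.269
[{"claw": 0, "offset": [-0.003, 0.002, 0.043], "roll": 0.007}, {"claw": 0, "offset": [-0.002, 0.003, 0.043], "roll": 0.008}, {"claw": 0, "offset": [-0.003, 0.002, 0.042], "roll": 0.007}, {"claw": 0, "offset": [-0.002, 0.002, 0.043], "roll": 0.008}, {"claw": 0, "offset": [-0.003, 0.002, 0.043], "roll": 0.007}]
end [0.5657 0.2851 0.034 ] 78.0
```

Call:
drive_tool([
  {"claw": 0,"offset": [-0.005,0.005,0.05],"roll": 0.01},
  {"claw": 0,"offset": [-0.005,0.005,0.05],"roll": 0.01},
  {"claw": 0,"offset": [-0.005,0,0.05],"roll": 0},
  {"claw": 0,"offset": [0,0,0.04],"roll": 0},
  {"claw": 0,"offset": [0,0,0.02],"roll": 0},
  {"claw": 0,"offset": [0,0,0],"roll": 0},
  {"claw": 0,"offset": [0,0,0],"roll": 0},
])

```text
t: 20.33
tcp_pos: [0.5658, 0.2849, 0.0349]
tool_rot: [[0.206, 0.978, -0.0], [0.978, -0.206, 0.0], [0.0, -0.0, -1.0]]
ft_force: [0.4, 0.3, -2.1]
grip_width: 0.275
```

Call:
drive_tool([
  {"claw": 0,"offset": [0,0,0.01],"roll": 0},
  {"claw": 0,"offset": [0,0,0.01],"roll": 0},
  {"claw": 0,"offset": [0,0,0],"roll": 0},
  {"claw": 0,"offset": [0,0,0],"roll": 0},
])

```text
t: 20.67
tcp_pos: [0.5658, 0.2848, 0.033]
tool_rot: [[0.206, 0.978, 0.0], [0.978, -0.206, -0.0], [-0.0, 0.0, -1.0]]
ft_force: [-0.6, -0.5, -2.3]
grip_width: 0.274
```

Call:
drive_tool([
  {"claw": 0,"offset": [0,0,0.01],"roll": 0},
  {"claw": 0,"offset": [0,0,0],"roll": 0},
  {"claw": 0,"offset": [0,0,0],"roll": 0},
])

```text
t: 20.92
tcp_pos: [0.566, 0.2849, 0.0323]
tool_rot: [[0.207, 0.978, 0.001], [0.978, -0.207, 0.0], [0.0, 0.001, -1.0]]
ft_force: [-1.1, -0.9, -0.8]
grip_width: 0.269
```

Call:
drive_tool([
  {"claw": 0.3,"offset": [0,0,0],"roll": 0},
  {"claw": 0.45,"offset": [0,0,0],"roll": 0},
  {"claw": 0.45,"offset": [0,0,0],"roll": 0},
  {"claw": 0.45,"offset": [0,0,0],"roll": 0},
  {"claw": 0.45,"offset": [0,0,-0.1],"roll": 0},
  {"claw": 0.45,"offset": [0,0,-0.2],"roll": 0},
  {"claw": 0.45,"offset": [0,0,-0.3],"roll": 0},
  {"claw": 0.45,"offset": [0,0,-0.3],"roll": 0},
])

```text
t: 21.58
tcp_pos: [0.5652, 0.2846, 0.123]
tool_rot: [[0.206, 0.979, -0.002], [0.979, -0.206, -0.0], [-0.001, -0.001, -1.0]]
ft_force: [1.2, -0.5, 0.2]
grip_width: 0.449
```

Call:
drive_tool([
  {"claw": 0.6,"offset": [-0.2,0,-0.3],"roll": 0},
  {"claw": 0.6,"offset": [-0.3,0,-0.1],"roll": 0},
  {"claw": 0.6,"offset": [-0.3,0,0],"roll": 0},
  {"claw": 0.6,"offset": [-0.3,0,0],"roll": 0},
  {"claw": 0.6,"offset": [0,0,0],"roll": 0},
  {"claw": 0.6,"offset": [0,0,0],"roll": 0},
])

```text
t: 22.08
tcp_pos: [0.5434, 0.1751, 0.1627]
tool_rot: [[0.21, 0.978, 0.001], [0.978, -0.21, -0.001], [-0.001, 0.001, -1.0]]
ft_force: [0.4, 0.8, -0.1]
grip_width: 0.595
```

Run:
```python
from h import *
st()
c=cap('wrist','w9');np.savez('w9.npz',**{k:np.array(v) for k,v in c.items()})
c=cap('side');cv2.imwrite('pics/s9.png',cv2.resize(c['pixels'][240:400,120:340],None,fx=3.5,fy=3.5,interpolation=cv2.INTER_CUBIC))
st()
```

```text
t 22.08 p [0.5434 0.1751 0.1627] th 77.88 F [ 0.42  0.83 -0.08] g 0.595
t 22.18 p [0.5432 0.1782 0.1628] th 78.12 F [ 0.1   0.39 -0.57] g 0.598
```

View pics/w9.png

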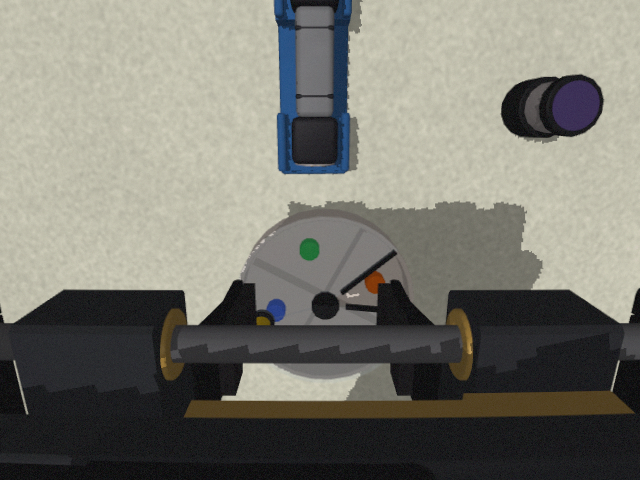

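View pics/s9.png

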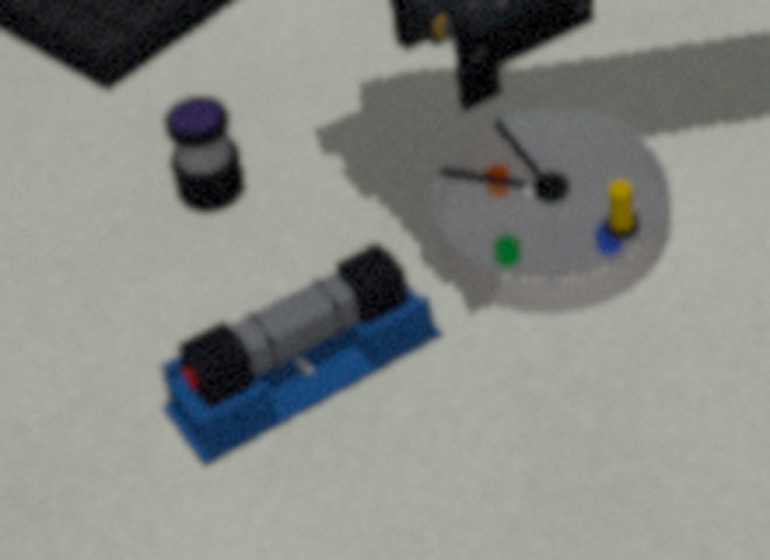

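Call:
drive_tool([
  {"claw": 0.6,"offset": [-0.3,0,-0.1],"roll": 0},
  {"claw": 0.6,"offset": [-0.3,0,-0.1],"roll": 0},
  {"claw": 0.6,"offset": [-0.3,0,0],"roll": 0},
  {"claw": 0.6,"offset": [-0.3,0,0],"roll": 0},
  {"claw": 0.6,"offset": [-0.1,0,0],"roll": 0},
  {"claw": 0.6,"offset": [0,0,0],"roll": 0},
  {"claw": 0.6,"offset": [0,0,0],"roll": 0},
  {"claw": 0.6,"offset": [0,0,0],"roll": 0},
])

```text
t: 22.85
tcp_pos: [0.5166, 0.0527, 0.1824]
tool_rot: [[0.203, 0.979, 0.001], [0.979, -0.203, 0.002], [0.002, 0.001, -1.0]]
ft_force: [-0.5, 1.1, 0.9]
grip_width: 0.597
```

Run:
```python
from h import *
st()
c=cap('wrist','w10');np.savez('w10.npz',**{k:np.array(v) for k,v in c.items()})
cv2.imwrite('pics/w10b.png',cv2.resize(c['pixels'][80:290,220:420],None,fx=2.8,fy=2.8,interpolation=cv2.INTER_CUBIC))
```

```text
t 22.85 p [0.5166 0.0527 0.1824] th 78.27 F [-0.51  1.1   0.9 ] g 0.597
```

View pics/w10.png

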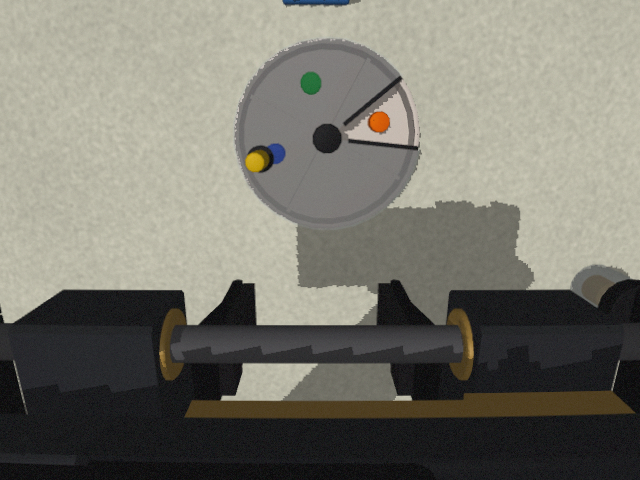

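View pics/w10b.png

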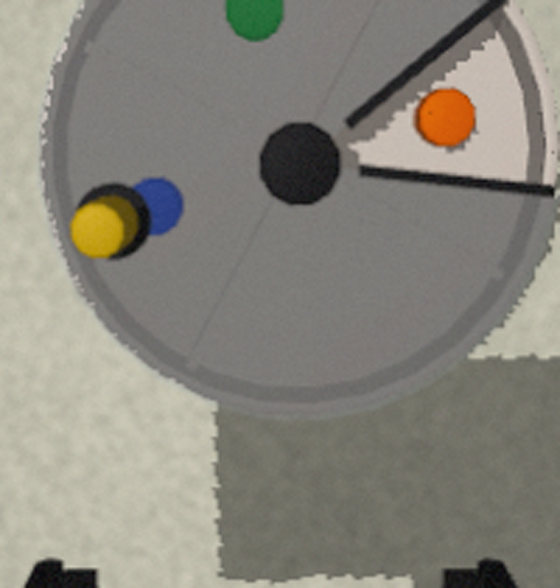

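Run:
```python
from h import *
np.set_printoptions(precision=4,suppress=True)
c=load('w10.npz')
f=lambda u,v,z:pix2w(c,[u,v],z=z)[0][:2]
an=lambda d:np.degrees(np.arctan2(d[1],d[0])).round(2)
H=f(327,138,.034);print('hub',H)
a=an(f(401,78,.0325)-f(345,124,.0325));b=an(f(417,149,.0325)-f(349,141,.0325));print(a,b,(a+b)/2, 'mid from ends',an(f(401,78,.0325)-H),an(f(417,149,.0325)-H))
for z in(.016,.019,.022):
  o,bl,g=f(379,122,z),f(276,153.5,z),f(311,83,z);print(z,an(o-H),np.linalg.norm(o-H),an(o-bl),np.linalg.norm(bl-H),an(g-H)-90,np.linalg.norm(g-H))
print('post',an(f(256,162,.0625)-H)+180,'base',an(f(260,158,.0325)-H)+180)
```

```text
hub [0.5381 0.1137]
27.29 -18.09 4.6 mid from ends 26.84 -18.4
0.016 4.24 0.042188352808648834 4.95 0.04141116228198979 4.75 0.0417656060491495
0.019 4.38 0.041753781538034815 4.95 0.04108151184366247 4.819999999999993 0.04148597437254206
0.022 4.52 0.04131945756555867 4.95 0.040752117628865575 4.890000000000001 0.04120640200635013
post 5.340000000000003 base 4.530000000000001
```

Run:
```python
from h import *
np.set_printoptions(precision=4,suppress=True)
c=load('w9.npz');P=maskpts(c,np.ones((480,640),bool))
s=(abs(P[:,0]-.56)<.04)&(abs(P[:,1]-.25)<.06)&(P[:,2]>.046)&(P[:,2]<.07);Q=P[s];print(len(Q),np.median(Q,0),Q.min(0),Q.max(0))
c=cap('top','tend')
for k in('jar_a','lens_tube'): print(k,[towld(c,b['centre']) for b in finder.boxes_of('top',k)][:2])
print(arm.close_job())
```

```text
5922 [0.5627 0.2655 0.0528] [0.5396 0.2196 0.046 ] [0.5834 0.31   0.0576]
jar_a [array([ 0.4362, -0.3911,  0.0653]), array([ 0.7434, -0.0655,  0.0618])]
lens_tube []
the job is handed in; nothing more can be done
None
```

The job is done as asked and handed in at about 23 s. No verdict was reported.

- **Cover:** I pinched the yellow post and turned the cover about 79° counter-clockwise. In the last wrist picture the opening's two edges put its middle at 4.6°, and the orange sample sits at 4.4–4.9°. The post's top read 5.3° and its base 4.5°, so the measurements disagree by about 1°.
- **Lamp switched on:** I pushed the tail button against the stop block in 1 mm steps. The highest force I read was about 8.4 N. The push travelled about 8 mm and then met a hard stop. In the wrist picture afterwards only about 2 mm of the button shows, so it stayed in.
- **Lamp in the cradle:** The lamp lies between the rails with its lens end towards the carousel. The pictures show it seated, with its top at about 53–55 mm (55 mm expected).
- **Bystanders:** Both jars were found at their starting places, within about 5 mm. The finder missed the lens tube in the last top picture, but it was standing upright in the wrist and side pictures taken after I let go of the lamp.

The gripper was open and clear of everything when I handed the job in.

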